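# Put the carving tools away in the spring-jaw rack

## Task

Put the two carving tools away in the carrying rack: the wide chisel goes in the bay with the wide blade slot and the narrow gouge in the bay with the narrow slot, the right way up as they lie on the bench, handle end in the wooden cradle, each pressed down past the spring jaw until its brass ferrule is fully home in the steel fork and the jaw has snapped shut over it. Once both are in, swing the clear edge guard fully shut over the blades. Leave the stone, the bowl and the mallet alone.

Things in the scene. Friction and masses are not known exactly. Their poses are not given: they have to be found in the camera images.
- rack: Fixed wooden carrying rack, board 236 x 216 x 15 mm, two bays 96 mm apart: gouge bay at y = +48 mm, chisel bay at y = -48 mm. Origin on the bench midway between the forks; x from handle end to blade end, y left, z up. Each bay has a butt cradle at x = -98 mm, a steel fork at x = 0 (18 mm long), a slotted comb at x = 66 mm. End board at x = 103 to 115 mm, 61 mm high.
- bay_gouge (a point): Where the gouge's mid-ferrule lies when home, 45 mm above the bench; axes as the rack's. U fork 24 mm wide, floor 11 mm below this point. Inner side: fixed prong, flared lip up to 22 mm above the point. Outer side: sprung jaw whose nose overhangs the ferrule, flared lip up to 27 mm above. The ferrule, pressed down between the lips (about 10 to 18 N), forces the jaw out until it is under the nose.
- bay_chisel (a point): The same point for the chisel's bay, a mirror image: fixed prong towards the middle of the rack, jaw on the outside.
- jaw_gouge (a joint): Angle of the gouge bay's sprung jaw (rad): 0 shut, grows as it is forced outward (0.2 to 0.3 as the ferrule passes), stop at 0.6. The spring always closes it.
- jaw_chisel (a joint): The same for the chisel bay's jaw.
- guard (a joint): Angle of the clear plastic edge guard (rad): 0 fully shut (level over the blades), about 1.57 upright, up to 1.95 leaning back away from the handles. Stiff hinge, stays where it is left; about 2 to 3 N at its edge moves it.
- guard_hinge (a point): Middle of the guard's hinge line (along the rack's y), at rack x = 112 mm, 64 mm above the bench. The guard is a plate 205 mm wide and 72 mm deep, reaching from the hinge towards the handle end when shut, upper face then 69 mm above the bench (brass edge strip 73 mm). This point stays; its axes turn with the guard.
- guard_edge (a point): Middle of the guard's free edge, which has a brass strip 205 mm wide and 8 mm thick; 73 mm from the hinge.
- chisel: Wide carving chisel, 200 mm long, about 140 g, pale handle. Origin on its axis at mid-ferrule, x to the cutting edge, z up as it lies (13 mm above the bench). Eight-sided handle 26 mm across flats, x = -114 to -18 mm, two flats facing +-y; brass ferrule 22 mm in diameter, -18 to 18 mm; thin shank to 46 mm; flat blade 32 x 4 mm, centred on the axis, to 86 mm.
- gouge: Narrow carving gouge, 200 mm long, 140 g, dark red handle, the same handle, ferrule, origin and axes as the chisel; blade 16 mm wide, hollow side up (z), reaching 86 mm from the origin.
- stone: Two-layer sharpening stone, 180 x 62 x 26 mm, loose on the bench; bystander. Origin under its centre.
- bowl: Small dark red lacquered bowl, 90 mm across, 45 mm high; bystander. Origin under its centre.
- mallet: Round wooden carver's mallet standing on its head, head 88 mm across, 235 mm high; bystander. Origin under its centre.
- cradle (a point): Middle of the cradles' line on the rack, x = -98 mm, y = 0, 32 mm above the bench, the height of the cradle floors. Each wooden cradle (14 mm long) holds the handle near its butt: sloping cheeks 29 mm apart at the floor, 39 mm at the top, 49 mm above the bench.
- comb (a point): Top middle of the wooden comb board (10 mm thick, 57 mm high, across the rack at x = 66 mm). Its slots take the blades with play: 22 mm wide in the gouge bay, 40 mm in the chisel bay, slot floors 39 mm above the bench.

How it is judged (in metres and radians):
On the way, in this order (a step that is already met when the one before it is completed fails the run):
1. one of the tools is home in its own clip, jaw shut over it (((horizontal distance between chisel and bay_chisel below 0.009 m and z of chisel in the frame of bay_chisel below 0.0035 m and angle between the x axis of chisel and the x axis of rack, either way round below 0.07 rad and angle between chisel's own z axis and vertical below 0.2 rad and value of joint jaw_chisel below 0.1 rad) or (horizontal distance between gouge and bay_gouge below 0.009 m and z of gouge in the frame of bay_gouge below 0.0035 m and angle between the x axis of gouge and the x axis of rack, either way round below 0.07 rad and angle between gouge's own z axis and vertical below 0.2 rad and value of joint jaw_gouge below 0.1 rad))), for 0.2 s.
2. both tools are home in their clips, the guard not yet shut (horizontal distance between chisel and bay_chisel below 0.009 m and z of chisel in the frame of bay_chisel below 0.0035 m and angle between the x axis of each of chisel, gouge and the x axis of rack, either way round below 0.07 rad and angle between each of chisel, gouge's own z axis and vertical below 0.2 rad and value of joint each of jaw_chisel, jaw_gouge below 0.1 rad and horizontal distance between gouge and bay_gouge below 0.009 m and z of gouge in the frame of bay_gouge below 0.0035 m and value of joint guard above 0.4 rad), for 0.2 s.
At the end, for the whole second after the job is handed in: Each tool at rest in its own bay: ferrule middle within 9 mm horizontally of the bay's point and at most 3.5 mm above it, axis within 0.07 rad, right way up within 0.2 rad, jaw under 0.1 rad; guard under 0.07 rad. Stone, bowl, mallet moved under 25 mm, mallet standing (horizontal distance between chisel and bay_chisel below 0.009 m and z of chisel in the frame of bay_chisel below 0.0035 m and angle between the x axis of each of chisel, gouge and the x axis of rack, either way round below 0.07 rad and angle between each of chisel, gouge's own z axis and vertical below 0.2 rad and value of joint each of jaw_chisel, jaw_gouge below 0.1 rad and horizontal distance between gouge and bay_gouge below 0.009 m and z of gouge in the frame of bay_gouge below 0.0035 m and value of joint guard below 0.07 rad and linear speed of each of chisel, gouge below 0.02 m/s); the robot touches nothing.
It fails at once if the stone, the bowl or the mallet was shifted or tipped (distance of any of stone, bowl, mallet from where it was at the start of the episode above 0.025 m or angle between mallet's own z axis and vertical above 0.5 rad).
It also fails if it takes over 67 s, if anything falls off the work surface, if the arm or the gripper's body presses on something with over 40 N, if the wrist force passes 120 N, or if a joint passes its speed limit or range.

## Robot

A 6-joint arm with a two-finger parallel gripper is mounted at the origin on the work surface. World frame = base frame: x ahead of the robot, y to its left, z up, the work surface at z = 0. Lengths are in m, angles in degrees, forces in N, time in s.
With the tool pointing down it reaches from about 0.375 to 0.9 m from the base axis. Payload 3.1 kg.
Tool frame: the origin (TCP) lies at the very end of the fingers, on their centre line; the grasp point (between the pads) lies 19 mm behind it; z points along the fingers, y is the direction in which the jaws open and shut (so a half turn about z gives the same grasp; the last joint's range is limited). The gripper opens to 87 mm and grips with 3 to 60 N. Pads are 19 mm wide; open, the fingers measure 117 mm over their backs; the gripper's body (75 mm by 190 mm) begins 51 mm behind the grasp point.
Start: joints at [-81.217, 30.224, 82.088, -0, 67.689, -10.227], TCP at [0.204, -0.591, 0.223] pointing down, gripper open.
Joint ranges: [-176.69, 176.69], [-43.24, 126.21], [12.49, 139.97], [-82, 262], [0, 151.66], [-163.58, 163.58]. Speed limits (degrees/s): [159.86, 159.86, 180, 180, 180, 180].

## Interface

Orientations are given as a 3x3 rotation matrix whose columns are the frame's x, y, z axes.
In Python, from rig import readout, capture, camera_model, bot, spot_in, regions_of gives the robot as it stands.
- The arm moves only by the tool send_rows, never from a script. Its argument "moves" is a list that holds one entry, the list of rows, each a list of 7 numbers: the turn, a rotation vector about the tool's x, y, z in degrees, then the shift along the tool's x, y, z in cm, then the opening, from -1 (shut) to 1 (fully open). A call has exactly 5 rows; each row shifts and turns the commanded pose from where the row before left it, along the tool's axes as they then stand; what a row does not reach is not made up. A row lasts 1/10 s, in which the tool goes at most 50 mm and 8.59 degrees, less where a joint would pass 70% of its speed; a pose out of reach is approached as far as the arm can. A call with a gripper value outside its range is refused whole. The fingers move at their own pace and stop on an object; the grip force is fixed at half the most. Time passes only in rows, so rows that do not move let the fingers close, or fill a call up. It gives the time, the measured TCP pose, the force and the opening at its end, in the units of the state.
- readout.read_state(): the state, without advancing time (a new reading comes with each control period).
- capture(name): name is "side" or "top" or "wrist"; returns the picture (400x640x3 uint8, blue, green, red); there is no depth.
- camera_model(name): a dict with "camera_matrix" (3x3 intrinsics, pixels), "pose" (4x4, takes a point from camera to world coordinates). Camera axes: x right, y up, looking along -z (the intrinsics and any distortion apply to the point x, -y, -z); pixel columns grow to the right and rows downward; lengths in m; the calibration is good to about 2 mm. A picture is of the moment at which its call begins: read the wrist's pose just before it. camera_model takes no time and is no camera call; for the wrist camera it gives the pose at the moment of the call.
- bot.hand_in(): hands the job in, once; it reports no verdict.
Trained networks look in the newest picture that a camera, given by its name, has taken for a name from the list of things; names that differ only in an ending like _2 or _b are one class to them, and where a whole thing is asked for, a point or a joint stands for the part that bears it (a point fixed in the world has none). Each returns a list of dicts, best first, with "p" (0 to 1); they miss things now and then, are a little off and sometimes report something else, mostly with a low value. They report only what shows in the picture. A call takes as long as a camera call.
- spot_in(camera, thing): "location" ([x, y, z] in m, in world coordinates, good to about 4 mm: the middle of the surface that is visible of it).
- regions_of(camera, thing): "mask" (400x640 bool, what is visible of it).
The state is a dict: "time_s": time; "joint_positions": joint angles; "qvel": joint speeds; "tau": joint torques, N m; "position": TCP position; "tcp_rot": TCP orientation; "force": force on the tool from outside, world axes, zero at the start; "moment": the same for the moment, N m; "opening": opening from 0.0 (shut) to 1.0 (fully open).
Only numpy, scipy, OpenCV 4.12 (cv2) and the standard library are available. Lean on these libraries where they do the work, as an engineer would, in place of code of your own. Each camera call takes 0.05 s, during which the arm holds its last target. There are 200 camera calls.

## Working session

There is one attempt and no reset: what is moved stays moved. The work goes in short steps, Python scripts to look and compute and a tool call to move; the robot and the scene stay as the last step left them, time stands still between calls to the robot, and variables do not carry over. Pictures are saved under pics/ and viewed, about 8 in all and at most 12, crops included, and the job is handed in when it is done.

Besides the shell and the picture viewer there is one more tool, called after "Request:" by a JSON object that holds its "method" and its "body", one argument or row to a line. send_rows: Moves the arm, as the interface text tells. Its arguments: {"type":"object","properties":{"moves":{"type":"array","items":{"type":"array","items":{"type":"array","items":{"type":"number"}}}}},"required":["moves"]}

```bash
mkdir -p pics; ls; python3 - <<'E'
from rig import *
import cv2,numpy as np
s=readout.read_state(); print(s['time_s'],s['position'],np.round(s['tcp_rot'],3).tolist(),s['opening'],s['force'])
for c in ['top','side']:
    im=capture(c); cv2.imwrite(f'pics/{c}0.png',im)
    m=camera_model(c); print(c,np.round(m['camera_matrix'],1).tolist(),np.round(m['pose'],3).tolist(), [k for k in m])
    for t in ['rack','chisel','gouge','guard_edge','comb','cradle','bay_gouge','bay_chisel','guard_hinge','stone','bowl','mallet']:
        try:print(t,[(round(r['p'],2),np.round(r['location'],3).tolist()) for r in spot_in(c,t)[:2]])
        except Exception as e: print(t,e)
E
```

```text
pics
0.0 [ 0.20350256 -0.59019023  0.22158273] [[0.945, 0.326, -0.0], [0.326, -0.945, 0.002], [0.0, -0.002, -1.0]] 0.997850531198462 [-0.37723973  0.17686341  0.43271161]
top [[494.4, 0.0, 325.1], [0.0, 494.4, 201.1], [0.0, 0.0, 1.0]] [[0.006, 0.998, -0.063, 0.48], [-1.0, 0.006, -0.001, -0.034], [-0.0, 0.063, 0.998, 1.374], [0.0, 0.0, 0.0, 1.0]] ['camera_matrix', 'pose']
rack [(0.59, [0.543, -0.136, 0.015]), (0.39, [0.471, 0.265, 0.022])]
chisel [(0.22, [0.429, -0.465, 0.114])]
gouge [(0.74, [0.473, 0.266, 0.021])]
guard_edge [(0.62, [0.658, -0.119, 0.112])]
comb [(0.57, [0.545, -0.14, 0.014])]
cradle [(0.91, [0.544, -0.14, 0.013]), (0.74, [0.747, 0.06, 0.028])]
bay_gouge [(0.62, [0.548, -0.142, 0.015])]
bay_chisel [(0.9, [0.546, -0.137, 0.013])]
guard_hinge [(0.86, [0.656, -0.121, 0.112]), (0.6, [0.465, 0.117, 0.019])]
stone [(0.97, [0.748, 0.06, 0.025])]
bowl [(0.63, [0.674, 0.406, 0.019])]
mallet []
side [[403.5, 0.0, 324.8], [0.0, 403.5, 191.7], [0.0, 0.0, 1.0]] [[-0.881, 0.24, -0.408, 0.046], [-0.473, -0.454, 0.755, 0.897], [-0.004, 0.858, 0.513, 0.734], [0.0, 0.0, 0.0, 1.0]] ['camera_matrix', 'pose']
rack [(0.69, [0.555, -0.111, 0.017])]
chisel [(0.91, [0.45, 0.118, 0.018]), (0.68, [0.688, 0.385, 0.031])]
gouge [(0.68, [0.461, 0.274, 0.019])]
guard_edge [(0.73, [0.648, -0.106, 0.104])]
comb [(0.65, [0.65, -0.105, 0.101]), (0.56, [0.558, -0.107, 0.012])]
cradle [(0.63, [0.557, -0.112, 0.015])]
bay_gouge [(0.85, [0.553, -0.109, 0.017])]
bay_chisel [(0.6, [0.556, -0.106, 0.015])]
guard_hinge []
stone [(0.77, [0.737, 0.082, 0.025])]
bowl [(0.85, [0.686, 0.383, 0.032])]
mallet [(0.69, [0.424, -0.452, 0.102])]
```

View pics/top0.png

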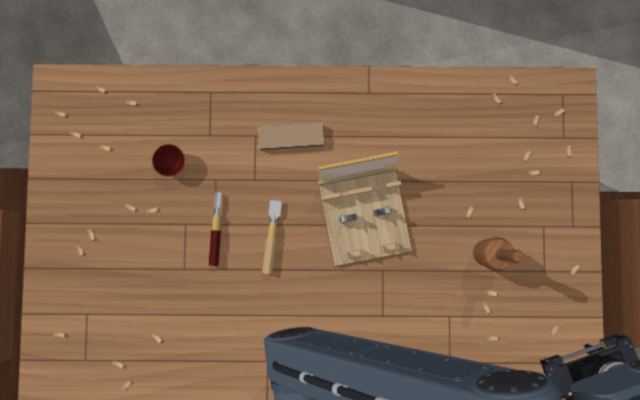

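View pics/side0.png

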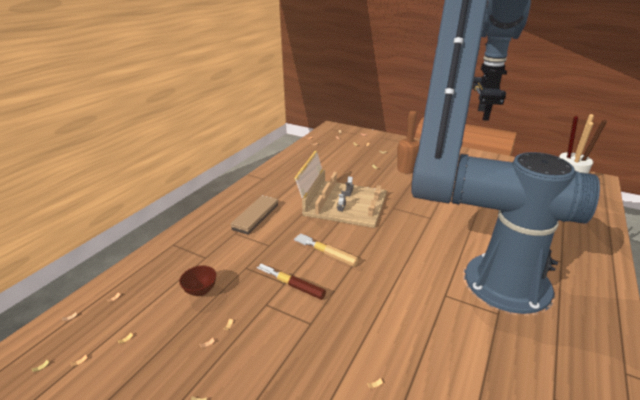

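```bash
cat > h.py <<'E'
from rig import *
import cv2,numpy as np
def unproj(cam,px,z):
    m=cam if isinstance(cam,dict) else camera_model(cam)
    K=np.array(m['camera_matrix']);T=np.array(m['pose']);px=np.atleast_2d(px).astype(float)
    d=(np.linalg.inv(K)@np.c_[px,np.ones(len(px))].T).T*[1,-1,-1]
    d=d@T[:3,:3].T;o=T[:3,3]
    return o+d*((z-o[2])/d[:,2])[:,None]
def proj(m,P):
    K=np.array(m['camera_matrix']);T=np.array(m['pose'])
    q=(np.atleast_2d(P)-T[:3,3])@T[:3,:3]*[1,-1,-1]
    q=q@K.T;return q[:,:2]/q[:,2:]
def rel(target,yaw=None):
    "shift in tool cm from current pose, turn about tool z (deg) to reach yaw of tool x"
    s=readout.read_state();R=np.array(s['tcp_rot']);p=np.array(s['position'])
    cy=np.degrees(np.arctan2(R[1,0],R[0,0]))
    print('t',round(s['time_s'],2),'pos',p.round(4),'yaw',cy.round(2),'tilt',(R[:2,2]*57.3).round(2),'F',np.round(s['force'],1),'open',round(s['opening'],3))
    print('shift cm',(R.T@(np.array(target)-p)*100).round(2),'turn z',None if yaw is None else round(cy-yaw,2))
E
python3 - <<'E'
from h import *
rel([0.48,0.03,0.42],0)
m=camera_model('wrist');s=readout.read_state();R=np.array(s['tcp_rot'])
print(np.round(m['camera_matrix'],1).tolist(),'cam in tool',(R.T@(m['pose'][:3,3]-s['position'])).round(3),(R.T@m['pose'][:3,:3]).round(3).tolist())
t=camera_model('top')
print(unproj(t,[[215,265],[219,194],[267,272],[276,203]],0.013).round(3))
print(unproj(t,[[337,265],[411,250]],0.015).round(3))
E
```

```text
t 1.3 pos [ 0.2036 -0.5909  0.2225] yaw 19.01 tilt [-0.  0.] F [ 0.4 -0.2 -0.2] open 0.997
shift cm [ 46.36 -49.7  -19.74] turn z 19.01
[[316.3, 0.0, 320.7], [0.0, 316.3, 193.5], [0.0, 0.0, 1.0]] cam in tool [ 0.08   0.001 -0.162] [[-0.0, 0.957, 0.291], [1.0, 0.0, 0.001], [0.001, 0.291, -0.957]]
[[0.389 0.267 0.013]
 [0.584 0.26  0.013]
 [0.371 0.124 0.013]
 [0.56  0.102 0.013]]
[[ 0.391 -0.067  0.015]
 [ 0.433 -0.269  0.015]]
```

Request:
{"method": "send_rows", "body": {
  "moves": [
    [[0,0,0,2.6,-2.4,-1.5,1],[0,0,0,2.6,-2.4,-1.5,1],[0,0,0,2.6,-2.4,-1.5,1],[0,0,0,2.6,-2.4,-1.5,1],[0,0,0,2.6,-2.4,-1.5,1]]
  ]
}}

```text
time_s: 1.8
position: [0.2879, -0.4338, 0.2982]
tcp_rot: [[0.946, 0.325, 0.0], [0.325, -0.946, -0.0], [0.0, 0.0, -1.0]]
force: [0.8, 0.3, 0.1]
opening: 1.0
```

Request:
{"method": "send_rows", "body": {
  "moves": [
    [[0,0,0,3.2,-3,0,1],[0,0,0,3.2,-3,0,1],[0,0,0,3.2,-3,0,1],[0,0,0,3.2,-3,0,1],[0,0,0,3.2,-3,0,1]]
  ]
}}

```text
time_s: 2.3
position: [0.3904, -0.2396, 0.2979]
tcp_rot: [[0.946, 0.325, 0.001], [0.325, -0.946, -0.001], [0.0, 0.001, -1.0]]
force: [0.5, -0.2, 0.2]
opening: 1.007
```

Request:
{"method": "send_rows", "body": {
  "moves": [
    [[0,0,0,3.2,-3,0,1],[0,0,0,3.2,-3,0,1],[0,0,0,3.2,-3,0,1],[0,0,0,3.2,-3,0,1],[0,0,0,3.2,-3,0,1]]
  ]
}}

```text
time_s: 2.8
position: [0.4929, -0.0455, 0.2978]
tcp_rot: [[0.945, 0.326, 0.001], [0.326, -0.945, -0.0], [0.001, 0.001, -1.0]]
force: [0.6, -0.0, -0.9]
opening: 1.0
```

Request:
{"method": "send_rows", "body": {
  "moves": [
    [[0,0,0,3.2,-3,0,1],[0,0,0,3.2,-3,0,1],[0,0,7,0,0,0,1],[0,0,6,0,0,0,1],[0,0,6,0,0,0,1]]
  ]
}}

```text
time_s: 3.3
position: [0.5333, 0.0311, 0.2975]
tcp_rot: [[1.0, -0.003, -0.0], [-0.003, -1.0, -0.0], [-0.0, 0.0, -1.0]]
force: [-0.8, -0.3, 0.3]
opening: 1.001
```

```bash
python3 - <<'E'
from h import *
rel([0.54,0.03,0.28],0)
m=camera_model('wrist'); im=capture('wrist'); cv2.imwrite('pics/w1.png',im)
import pickle; pickle.dump((m,im),open('w1.pkl','wb'))
for t in ['chisel','gouge','cradle','guard_edge','rack']:
    print(t,[(round(r['p'],2),np.round(r['location'],3).tolist()) for r in spot_in('wrist',t)[:2]])
E
```

```text
t 3.3 pos [0.5333 0.0311 0.2975] yaw -0.15 tilt [-0.01 -0.  ] F [-0.8 -0.3  0.3] open 1.001
shift cm [0.67 0.11 1.75] turn z -0.15
chisel [(0.62, [0.476, 0.111, 0.016])]
gouge [(0.94, [0.483, 0.259, 0.021])]
cradle [(0.96, [0.565, -0.138, 0.012])]
guard_edge [(0.59, [0.658, -0.12, 0.113])]
rack [(0.84, [0.568, -0.139, 0.018])]
```

View pics/w1.png

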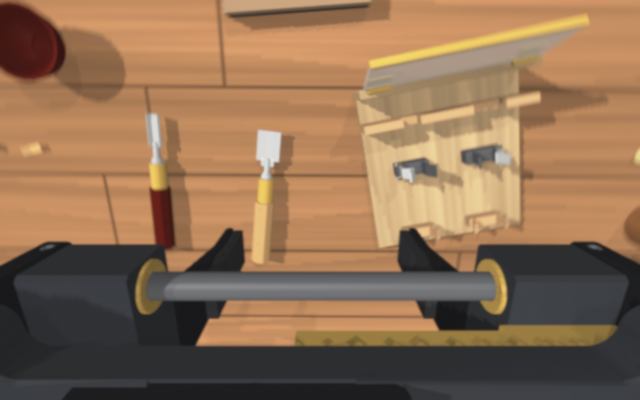

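```bash
python3 - <<'E'
from h import *
import pickle
wm,wim=pickle.load(open('w1.pkl','rb'))
tim=capture('top'); tm=camera_model('top'); cv2.imwrite('pics/top1.png',tim)
out={}
for cam,m,im in [('wrist',wm,wim),('top',tm,tim)]:
    for t in ['chisel','gouge','rack']:
        rs=regions_of(cam,t)
        if not rs: print(cam,t,'none'); continue
        k=rs[0]['mask']; v,u=np.nonzero(k); out[cam,t]=k
        print(cam,t,round(rs[0]['p'],2),k.sum(),'bbox',u.min(),v.min(),u.max(),v.max())
        if t=='rack': continue
        P=unproj(m,np.c_[u,v],0.013)[:,:2]; c=P.mean(0)
        vt=np.linalg.svd(P-c,full_matrices=False)[2][0]; vt*=np.sign(vt[0])
        s=(P-c)@vt; a,b=s.min(),s.max()
        hsv=cv2.cvtColor(im,cv2.COLOR_BGR2HSV)[v,u]
        print('  yaw',np.degrees(np.arctan2(vt[1],vt[0])).round(2),'len',round(b-a,4),'butt',(c+a*vt).round(4),'tip',(c+b*vt).round(4),'origin from tip',(c+(b-.086)*vt).round(4),'from butt',(c+(a+.114)*vt).round(4))
        # saturation/hue profile along the axis
        for lo in np.arange(a,b,.01):
            q=(s>=lo)&(s<lo+.01)
            if q.any(): print('   ',round((lo-a-.114)*1000),np.median(hsv[q],0).astype(int), round(np.ptp(((P-c)@[-vt[1],vt[0]])[q])*1000), end=';')
        print()
pickle.dump(out,open('masks.pkl','wb'))
cr=cv2.resize(wim[50:260,340:550],None,fx=2.85,fy=2.85,interpolation=cv2.INTER_CUBIC); cv2.imwrite('pics/rackc.png',cr)
E
```

```text
wrist chisel 0.79 2379 bbox 253 131 280 263
  yaw -6.32 len 0.2077 butt [0.362  0.1255] tip [0.5685 0.1027] origin from tip [0.483  0.1121] from butt [0.4753 0.113 ]
    -114 [ 17 122 222] 25;    -104 [ 18 120 229] 27;    -94 [ 17 120 227] 28;    -84 [ 18 120 227] 28;    -74 [ 18 119 228] 28;    -64 [ 18 120 227] 28;    -54 [ 18 119 228] 28;    -44 [ 18 118 231] 26;    -34 [ 18 119 229] 27;    -24 [ 18 121 225] 27;    -14 [ 20 147 217] 27;    -4 [ 21 149 226] 23;    6 [ 21 149 222] 23;    16 [ 20 147 216] 22;    26 [ 23   6 198] 17;    36 [ 23   6 206] 16;    46 [ 30   4 217] 31;    56 [ 30   3 220] 33;    66 [ 30   3 220] 33;    76 [ 30   2 220] 34;    86 [ 30   3 218] 34;
wrist gouge 0.94 2206 bbox 145 116 175 251
  yaw -2.27 len 0.2055 butt [0.384  0.2707] tip [0.5893 0.2625] origin from tip [0.5034 0.2659] from butt [0.4979 0.2662]
    -114 [ 10 136  99] 19;    -104 [  3 178  80] 31;    -94 [  3 182  92] 32;    -84 [  3 180  89] 31;    -74 [  3 182  91] 31;    -64 [  3 183  88] 31;    -54 [  3 182  84] 31;    -44 [  3 183  83] 30;    -34 [  2 183  90] 30;    -24 [  3 177  85] 30;
[... 788 characters left out ...]
27 bbox 209 193 221 266
  yaw -2.34 len 0.2006 butt [0.3864 0.2702] tip [0.5869 0.262 ] origin from tip [0.501  0.2655] from butt [0.5003 0.2655]
    -114 [  4 169  88] 25;    -104 [  2 183  85] 28;    -94 [  2 182  88] 31;    -84 [  2 181  87] 30;    -74 [  2 180  86] 28;    -64 [  2 183  87] 28;    -54 [  2 181  86] 30;    -44 [  2 184  86] 25;    -34 [  2 183  84] 25;    -24 [  5 175  89] 25;    -14 [ 20 131 167] 22;    -4 [ 21 130 185] 20;    6 [ 21 130 176] 20;    16 [ 20  91 171] 19;    26 [ 90   3 156] 8;    36 [ 10   8 147] 11;    46 [105   3 158] 14;    56 [120   3 165] 17;    66 [ 51   3 160] 17;    76 [105   3 164] 17;    86 [150   1 178] 6;
top rack 0.69 7227 bbox 319 152 411 265
```

View pics/rackc.png

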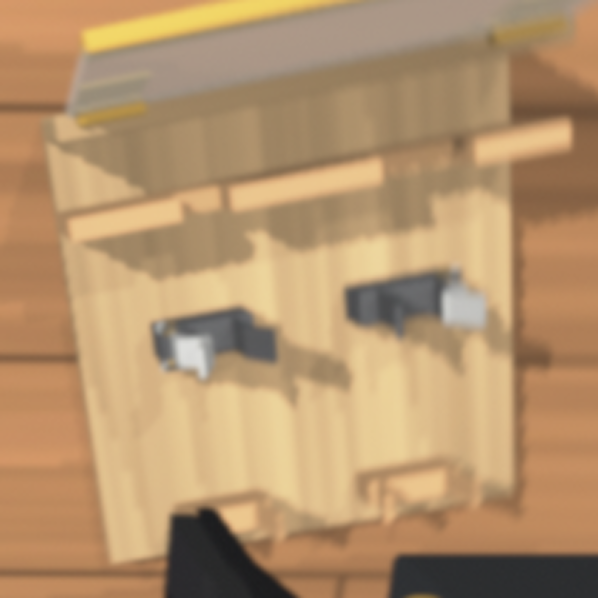

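```bash
cat > fit.py <<'E'
from h import *
import pickle
from scipy.optimize import least_squares
wm,wim=pickle.load(open('w1.pkl','rb')); tm=camera_model('top')
Pw=np.array([[-118,108,15],[-118,-108,15],[66,59,57],[66,37,57],[66,-28,57],[66,-68,57],[66,108,57],[66,-108,57]])/1000
Uw=np.array([[110,562],[518,500],[184,205],[228,197],[383,171],[474,150],[68,226],[573,134]])/2.85+[340,50]-0.3
Pt=np.array([[-118,108,15],[-118,-108,15]])/1000
Ut=np.array([[337,265],[411,250]])
def W(q,P):
    c,s=np.cos(q[2]),np.sin(q[2]); return P@np.array([[c,s,0],[-s,c,0],[0,0,1]])+[q[0],q[1],0]
def go(parts):
    f=lambda q:np.concatenate([((proj(m,W(q,P))-U)).ravel() for m,P,U in parts])
    r=least_squares(f,[.52,-.14,.2],loss='soft_l1'); return r.x,f(r.x).reshape(-1,2)
if __name__=='__main__':
    for parts in ([(wm,Pw,Uw)],[(tm,Pt,Ut)],[(wm,Pw,Uw),(tm,Pt,Ut)]):
        q,e=go(parts); print(q.round(4),np.degrees(q[2]).round(2)); print(e.round(1).tolist())
    q,_=go([(wm,Pw,Uw)])
    im=wim.copy()
    big=cv2.resize(im[50:260,340:550],None,fx=2.85,fy=2.85,interpolation=cv2.INTER_CUBIC)
    def poly(P,col):
        p=(proj(wm,W(q,np.array(P)/1000))-[340,50]+.5)*2.85-.5
        cv2.polylines(big,[p.round().astype(int)],False,col,1)
    poly([[-118,108,15],[-118,-108,15],[118,-108,15],[118,108,15],[-118,108,15]],(0,0,255))
    for s in (1,-1):
        poly([[-9,s*36,67],[9,s*36,67]],(255,0,0)); poly([[-9,s*60,72],[9,s*60,72]],(255,0,255))
        poly([[-9,s*36,34],[9,s*36,34],[9,s*60,34],[-9,s*60,34],[-9,s*36,34]],(0,255,0))
        poly([[-105,s*48-19.5,49],[-91,s*48-19.5,49]],(255,0,0));poly([[-105,s*48+19.5,49],[-91,s*48+19.5,49]],(255,0,0))
        h=11 if s>0 else 20
        for d in (-h,h): poly([[61,s*48+d,57],[71,s*48+d,57]],(0,0,255))
    cv2.imwrite('pics/rackfit.png',big)
E
python3 fit.py
```

```text
[ 0.5285 -0.1427  0.1819] 10.42
[[-0.4, -1.0], [-1.4, -3.1], [-0.9, 0.8], [1.3, 0.2], [-0.1, -0.6], [1.0, 0.5], [0.7, 0.7], [-0.3, -0.2]]
[ 0.528  -0.1446  0.2007] 11.5
[[-1.7, 0.2], [1.7, -0.2]]
[ 0.5285 -0.1428  0.1841] 10.55
[[-0.1, -0.9], [-1.1, -3.3], [-0.9, 0.9], [1.3, 0.3], [-0.2, -0.6], [1.0, 0.4], [0.7, 1.0], [-0.3, -0.3], [-3.2, -0.6], [0.5, 0.4]]
```

View pics/rackfit.png

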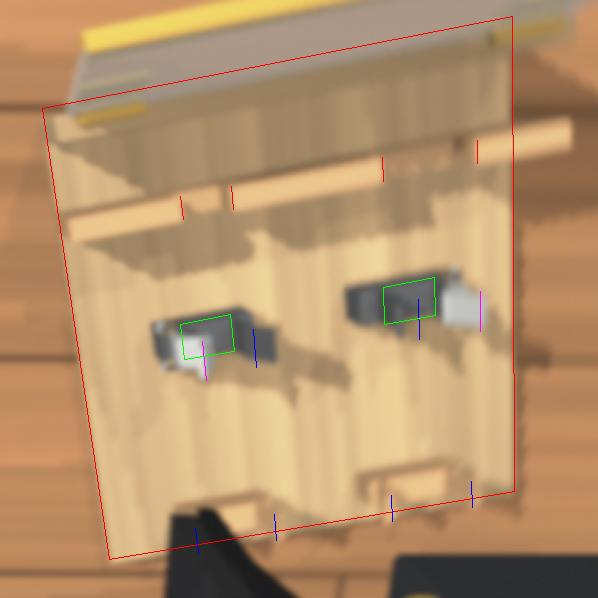

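```bash
sed -i 's/-118,108,15/-121,108,15/g; s/-118,-108,15/-121,-108,15/g' fit.py; python3 fit.py; python3 -c "
from h import *
rel([0.449,0.116,0.003],-6.4)"
```

```text
[ 0.5288 -0.1425  0.1799] 10.31
[[-0.4, 0.5], [-1.6, -1.3], [-0.9, 0.4], [1.3, -0.0], [-0.1, -0.8], [1.0, 0.4], [0.7, 0.4], [-0.3, -0.2]]
[ 0.5309 -0.144   0.2007] 11.5
[[-1.7, 0.2], [1.7, -0.2]]
[ 0.5289 -0.1426  0.1819] 10.42
[[-0.1, 0.5], [-1.3, -1.5], [-0.9, 0.4], [1.3, -0.1], [-0.1, -0.9], [1.0, 0.2], [0.7, 0.4], [-0.3, -0.5], [-3.1, 0.3], [0.5, 1.4]]
t 3.95 pos [0.5332 0.0303 0.2976] yaw 0.01 tilt [0. 0.] F [ 0.3 -0.4  0.6] open 0.998
shift cm [-8.42 -8.57 29.46] turn z 6.41
```

Request:
{"method": "send_rows", "body": {
  "moves": [
    [[0,0,0,-1.68,-1.72,3,1],[0,0,0,-1.68,-1.72,3,1],[0,0,0,-1.68,-1.72,3,1],[0,0,0,-1.68,-1.72,3,1],[0,0,0,-1.7,-1.7,3,1]]
  ]
}}

```text
time_s: 4.45
position: [0.4487, 0.1167, 0.1469]
tcp_rot: [[1.0, 0.0, 0.001], [0.0, -1.0, 0.0], [0.001, -0.0, -1.0]]
force: [1.1, 0.6, -0.6]
opening: 1.004
```

Request:
{"method": "send_rows", "body": {
  "moves": [
    [[0,0,6.4,0,0,2.4,1],[0,0,0,0,0,2.4,1],[0,0,0,0,0,2.4,1],[0,0,0,0,0,0,1],[0,0,0,0,0,0,1]]
  ]
}}

```text
time_s: 4.95
position: [0.4491, 0.1161, 0.0756]
tcp_rot: [[0.994, -0.111, -0.001], [-0.111, -0.994, 0.0], [-0.001, 0.0, -1.0]]
force: [-0.9, -0.5, 0.1]
opening: 0.998
```

```bash
python3 - <<'E'
from h import *
rel([0.449,0.116,0.003],-6.4)
m=camera_model('wrist');im=capture('wrist')
# chisel model overlay
o=np.array([.479,.1125]);y=np.radians(-6.4);d=np.array([np.cos(y),np.sin(y)]);n=np.array([-d[1],d[0]])
for x,w in [(-18,13),(18,11),(46,16),(86,16)]:
    P=[np.r_[o+d*x/1000+n*k*w/1000,.013] for k in(-1,1)]
    p=proj(m,np.array(P)).astype(int); cv2.line(im,tuple(p[0].tolist()),tuple(p[1].tolist()),(0,0,255),1)
cv2.imwrite('pics/w2.png',im)
E
```

```text
t 4.95 pos [0.4491 0.1161 0.0756] yaw -6.39 tilt [-0.04  0.  ] F [-0.9 -0.5  0.1] open 0.998
shift cm [-0.01  0.02  7.26] turn z 0.01
```

View pics/w2.png

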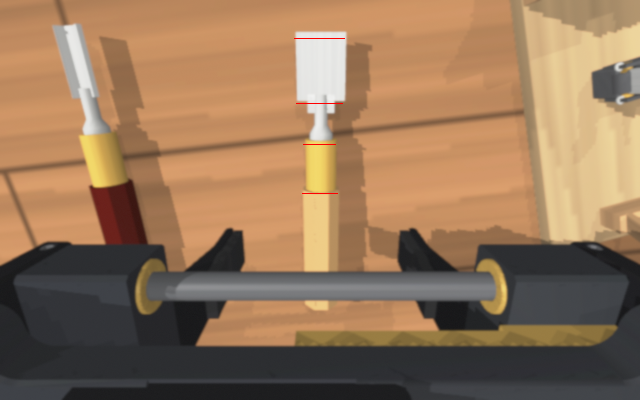

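Request:
{"method": "send_rows", "body": {
  "moves": [
    [[0,0,0,0,0,2.8,1],[0,0,0,0,0,2.8,1],[0,0,0,0,0,1.6,1],[0,0,0,0,0,0,1],[0,0,0,0,0,0,-1]]
  ]
}}

```text
time_s: 5.5
position: [0.45, 0.1161, 0.0045]
tcp_rot: [[0.994, -0.111, 0.002], [-0.111, -0.994, 0.0], [0.002, -0.0, -1.0]]
force: [0.3, -0.3, 0.2]
opening: 0.963
```

Request:
{"method": "send_rows", "body": {
  "moves": [
    [[0,0,0,0,0,0,-1],[0,0,0,0,0,0,-1],[0,0,0,0,0,0,-1],[0,0,0,0,0,0,-1],[0,0,0,0,0,0,-1]]
  ]
}}

```text
time_s: 6.0
position: [0.4491, 0.1162, 0.0038]
tcp_rot: [[0.994, -0.111, 0.0], [-0.111, -0.994, -0.0], [0.0, -0.0, -1.0]]
force: [-0.1, 0.5, 0.5]
opening: 0.542
```

Request:
{"method": "send_rows", "body": {
  "moves": [
    [[0,0,0,0,0,0,-1],[0,0,0,0,0,-0.5,-1],[0,0,0,0,0,-2,-1],[0,0,0,0,0,-3,-1],[0,0,0,0,0,-3,-1]]
  ]
}}

```text
time_s: 6.5
position: [0.4484, 0.1161, 0.0893]
tcp_rot: [[0.994, -0.111, -0.002], [-0.111, -0.994, -0.0], [-0.002, 0.0, -1.0]]
force: [1.0, 0.0, 0.9]
opening: 0.083
```

Request:
{"method": "send_rows", "body": {
  "moves": [
    [[0,0,0,0,0,-4,-1],[0,0,0,0,0,-4,-1],[0,0,0,0,0,-3,-1],[0,0,0,0,0,0,-1],[0,0,0,0,0,0,-1]]
  ]
}}

```text
time_s: 7.0
position: [0.4489, 0.1162, 0.1992]
tcp_rot: [[0.994, -0.111, 0.001], [-0.111, -0.994, 0.0], [0.001, -0.0, -1.0]]
force: [0.3, 0.4, -1.2]
opening: 0.005
```

```bash
python3 - <<'E'
from h import *
rel([0.449,0.116,0.2],-6.4)
s=readout.read_state();R=np.array(s['tcp_rot']);print(R.round(4).tolist(),s['moment'])
m=camera_model('wrist');im=capture('wrist');cv2.imwrite('pics/w3.png',im)
q=[.529,-.143,np.radians(10.4)]
c,sn=np.cos(q[2]),np.sin(q[2])
for t in ['bay_chisel']: print('bay', q[0]+.048*sn, q[1]-.048*c, 'gouge bay', q[0]-.048*sn, q[1]+.048*c)
k=regions_of('wrist','chisel'); 
if k:
    v,u=np.nonzero(k[0]['mask']); P=np.array([u,v]).T; tip=P[v<v.min()+3].mean(0); print('p',k[0]['p'],'tip px',tip,v.max())
    # tip in tool frame assuming on tool plane z= -9mm behind TCP
    o=m['pose'][:3,3]; d=(np.linalg.inv(m['camera_matrix'])@np.r_[tip,1])*[1,-1,-1]; d=m['pose'][:3,:3]@d
    o=R.T@(o-s['position']); d=R.T@d
    for z in (-.012,-.009,-.006): print('tip in tool', (o+d*((z-o[2])/d[2])).round(4))
E
```

```text
t 7.0 pos [0.4489 0.1162 0.1992] yaw -6.38 tilt [0.08 0.  ] F [ 0.3  0.4 -1.2] open 0.005
shift cm [ 0.01  0.02 -0.08] turn z 0.02
[[0.9938, -0.1112, 0.0015], [-0.1112, -0.9938, 0.0], [0.0014, -0.0002, -1.0]] [ 0.01402762  0.0841331  -0.00863198]
bay 0.537664918972027 -0.1902114305990425 gouge bay 0.5203350810279731 -0.09578856940095747
p 0.63 tip px [320.5        58.0212766] 229
tip in tool [ 0.0964  0.0011 -0.012 ]
tip in tool [ 0.0968  0.0011 -0.009 ]
tip in tool [ 0.0971  0.0011 -0.006 ]
```

View pics/w3.png

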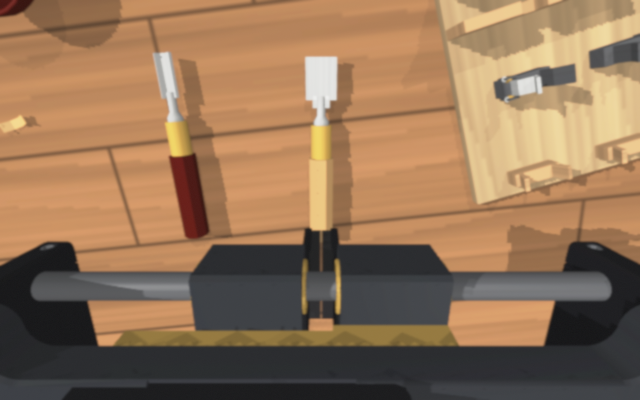

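Request:
{"method": "send_rows", "body": {
  "moves": [
    [[0,0,0,0,0,3,0.3],[0,0,0,0,0,3,0.3],[0,0,0,0,0,3,0.3],[0,0,0,0,0,3,0.3],[0,0,0,0,0,0,0.3]]
  ]
}}

```text
time_s: 7.6
position: [0.4449, 0.1159, 0.0743]
tcp_rot: [[0.994, -0.112, -0.012], [-0.112, -0.994, -0.0], [-0.012, 0.001, -1.0]]
force: [-0.6, -0.9, 0.4]
opening: 0.378
```

Request:
{"method": "send_rows", "body": {
  "moves": [
    [[0,0,0,0,0,0,0.3],[0,0,0,0,0,0,0.3],[0,0,0,0,0,0,0.3],[0,0,0,0,0,0,0.3],[0,0,0,0,0,0,0.3]]
  ]
}}

```text
time_s: 8.1
position: [0.4495, 0.1162, 0.0794]
tcp_rot: [[0.994, -0.111, 0.002], [-0.111, -0.994, 0.0], [0.002, -0.0, -1.0]]
force: [-0.1, -0.6, 0.6]
opening: 0.642
```

```bash
python3 - <<'E'
from h import *
rel([0.449,0.116,0.003],-6.4)
m=camera_model('wrist');im=capture('wrist')
k=regions_of('wrist','chisel')
v,u=np.nonzero(k[0]['mask']); P=unproj(m,np.c_[u,v],0.013)[:,:2]; c=P.mean(0)
vt=np.linalg.svd(P-c,full_matrices=False)[2][0]; vt*=np.sign(vt[0]); b=((P-c)@vt).max()
print(k[0]['p'],np.degrees(np.arctan2(vt[1],vt[0])),'tip',c+b*vt,'org',c+(b-.086)*vt)
E
```

```text
t 8.1 pos [0.4495 0.1162 0.0794] yaw -6.39 tilt [0.11 0.  ] F [-0.1 -0.6  0.6] open 0.642
shift cm [-0.06  0.03  7.64] turn z 0.01
0.65 -6.493980300018897 tip [0.56831789 0.10192446] org [0.48286969 0.11165096]
```

Request:
{"method": "send_rows", "body": {
  "moves": [
    [[0,0,0,0,0,3,0.3],[0,0,0,0,0,3,0.3],[0,0,0,0,0,1.6,0.3],[0,0,0,0,0,0,-1],[0,0,0,0,0,0,-1]]
  ]
}}

```text
time_s: 8.7
position: [0.449, 0.1161, 0.0023]
tcp_rot: [[0.994, -0.111, -0.001], [-0.111, -0.994, 0.0], [-0.001, 0.0, -1.0]]
force: [0.1, 0.5, 0.7]
opening: 0.541
```

Request:
{"method": "send_rows", "body": {
  "moves": [
    [[0,0,0,0,0,0,-1],[0,0,0,0,0,0,-1],[0,0,0,0,0,0,-1],[0,0,0,0,0,0,-1],[0,0,0,0,0,0,-1]]
  ]
}}

```text
time_s: 9.2
position: [0.4493, 0.1162, 0.0029]
tcp_rot: [[0.994, -0.111, 0.001], [-0.111, -0.994, 0.0], [0.001, -0.0, -1.0]]
force: [0.3, -0.3, 4.2]
opening: 0.29
```

```bash
python3 - <<'E'
from h import *
rel([0.449,0.116,0.2],-6.4)
E
```

```text
t 9.2 pos [0.4493 0.1162 0.0029] yaw -6.39 tilt [0.04 0.  ] F [ 0.3 -0.3  4.2] open 0.29
shift cm [-1.000e-02  2.000e-02 -1.971e+01] turn z 0.01
```

Request:
{"method": "send_rows", "body": {
  "moves": [
    [[0,0,0,0,0,-1,-1],[0,0,0,0,0,-3,-1],[0,0,-5.6,0,0,-4,-1],[0,0,-5.6,0,0,-4,-1],[0,0,-5.6,0,0,-3,-1]]
  ]
}}

```text
time_s: 9.7
position: [0.4489, 0.1162, 0.155]
tcp_rot: [[0.983, 0.185, 0.001], [0.185, -0.983, 0.0], [0.001, 0.0, -1.0]]
force: [0.9, -0.3, -2.4]
opening: 0.295
```

Request:
{"method": "send_rows", "body": {
  "moves": [
    [[0,0,0,0,3,0,-1],[0,0,0,0,3,0,-1],[0,0,0,0,3,0,-1],[0,0,0,0,3,0,-1],[0,0,0,0,3,0,-1]]
  ]
}}

```text
time_s: 10.2
position: [0.4755, -0.0323, 0.1529]
tcp_rot: [[0.984, 0.181, -0.001], [0.181, -0.984, 0.0], [-0.001, -0.0, -1.0]]
force: [0.3, 0.1, -2.7]
opening: 0.294
```

Request:
{"method": "send_rows", "body": {
  "moves": [
    [[0,0,0,0,3.5,0,-1],[0,0,0,0,3.5,0,-1],[0,0,0,0,3.5,0,-1],[0,0,0,0,3.5,0,-1],[0,0,0,0,2.7,0,-1]]
  ]
}}

```text
time_s: 10.7
position: [0.5061, -0.1975, 0.1528]
tcp_rot: [[0.984, 0.18, -0.0], [0.18, -0.984, -0.0], [-0.0, 0.0, -1.0]]
force: [0.7, 0.8, -2.7]
opening: 0.297
```

```bash
cat > look.py <<'E'
from h import *
import sys,pickle
name=sys.argv[1]; tool=sys.argv[2]; fz=float(sys.argv[3]) # height of tool axis
q=[.529,-.143,np.radians(10.4)]
m=camera_model('wrist');im=capture('wrist');pickle.dump((m,im),open(name+'.pkl','wb'))
s=readout.read_state();R=np.array(s['tcp_rot'])
k=regions_of('wrist',tool)
if k:
    v,u=np.nonzero(k[0]['mask']); P=unproj(m,np.c_[u,v],fz)[:,:2]; c=P.mean(0)
    vt=np.linalg.svd(P-c,full_matrices=False)[2][0]; vt*=np.sign(vt[0]); b=((P-c)@vt).max(); o=c+(b-.086)*vt
    Q=np.array([[np.cos(q[2]),np.sin(q[2])],[-np.sin(q[2]),np.cos(q[2])]])
    print(round(k[0]['p'],2),'yaw',np.degrees(np.arctan2(vt[1],vt[0])).round(2),'org',o.round(4),'in rack mm',(Q@(o-q[:2])*1000).round(1))
from fit import W
def poly(P,col):
    p=proj(m,W(q,np.array(P)/1000)); cv2.polylines(im,[p.round().astype(int)],False,col,1)
poly([[-121,108,15],[-121,-108,15],[115,-108,15],[115,108,15],[-121,108,15]],(0,0,255))
for sg in (1,-1):
    for z,col in((67,(255,0,0)),(34,(0,255,0))):
        poly([[-9,sg*36,z],[9,sg*36,z],[9,sg*60,z],[-9,sg*60,z],[-9,sg*36,z]],col)
    hh=11 if sg>0 else 20
    for d in(-hh,hh): poly([[61,sg*48+d,57],[71,sg*48+d,57]],(0,0,255))
cv2.imwrite('pics/'+name+'.png',im)
E
python3 look.py w4 chisel 0.159; python3 -c "
from h import *
rel([0.5062,-0.196,0.036],10.4)"
```

```text
0.66 yaw 10.35 org [ 0.5397 -0.1924] in rack mm [  1.6 -50.5]
t 10.8 pos [ 0.5074 -0.1996  0.153 ] yaw 10.2 tilt [ 0.15 -0.15] F [ 0.3  0.1 -1.9] open 0.298
shift cm [-0.08 -0.41 11.7 ] turn z -0.2
```

View pics/w4.png

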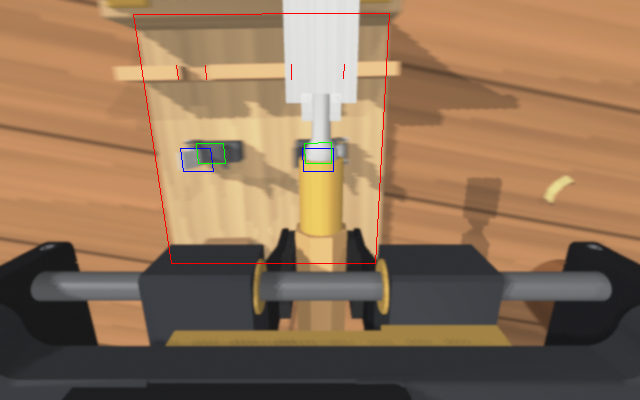

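```bash
python3 - <<'E'
from fit import *
m,im=pickle.load(open('w4.pkl','rb')); im=cv2.imread('pics/w4.png') if False else im
q=[.529,-.143,np.radians(10.4)]
print('comb ends/slots', proj(m,W(q,np.array([[61,108,57],[61,59,57],[61,37,57],[61,-108,57]])/1000)).round(1).tolist())
print('board L/R at x=-60,20', proj(m,W(q,np.array([[-60,108,15],[20,108,15],[-60,-108,15],[20,-108,15]])/1000)).round(1).tolist())
raw=m and im
g=cv2.cvtColor(raw,cv2.COLOR_BGR2LAB).astype(int)
for r in (74,): print('row',r,[(c,int(g[r,c,0]),int(g[r,c,2])) for c in list(range(108,122,2))+list(range(170,216,2))+list(range(394,406,2))])
p=proj(m,W(q,np.array([[-60,108,15],[-60,-108,15]])/1000)).round().astype(int)
for a in p: print(a,[int(x) for x in g[a[1],a[0]-7:a[0]+8,0]],[int(x) for x in g[a[1],a[0]-7:a[0]+8,2]])
for r in (160,): print('fork row',[(c,int(g[r,c,0])) for c in list(range(176,250,3))+list(range(285,360,3))])
cv2.imwrite('pics/w4c.png',cv2.resize(raw[40:190,90:420],None,fx=2.4,fy=2.4,interpolation=cv2.INTER_CUBIC))
E
```

```text
comb ends/slots [[113.7, 78.8], [177.6, 78.7], [206.3, 78.7], [395.7, 78.4]]
board L/R at x=-60,20 [[163.0, 209.0], [150.4, 128.1], [378.1, 208.8], [382.5, 127.8]]
row 74 [(108, 163, 161), (110, 163, 161), (112, 169, 161), (114, 183, 161), (116, 194, 161), (118, 204, 161), (120, 208, 160), (170, 210, 161), (172, 210, 161), (174, 210, 161), (176, 203, 161), (178, 188, 159), (180, 165, 155), (182, 132, 150), (184, 110, 146), (186, 115, 147), (188, 128, 150), (190, 139, 152), (192, 148, 153), (194, 153, 154), (196, 162, 155), (198, 175, 157), (200, 186, 159), (202, 193, 159), (204, 197, 160), (206, 199, 160), (208, 202, 161), (210, 205, 161), (212, 208, 161), (214, 208, 160), (394, 196, 161), (396, 183, 159), (398, 165, 157), (400, 140, 154), (402, 116, 151), (404, 112, 150)]
[163 209] [161, 161, 160, 160, 159, 158, 159, 159, 161, 166, 173, 181, 188, 194, 199] [160, 160, 160, 159, 160, 159, 160, 159, 159, 159, 160, 159, 158, 158, 158]
[378 209] [198, 198, 200, 200, 201, 202, 200, 195, 185, 173, 159, 143, 128, 119, 117] [157, 157, 157, 157, 157, 157, 157, 157, 156, 155, 153, 152, 151, 151, 151]
fork row [(176, 206), (179, 204), (182, 187), (185, 157), (188, 151), (191, 151), (194, 154), (197, 149), (200, 128), (203, 93), (206, 90), (209, 89), (212, 90), (215, 90), (218, 92), (221, 95), (224, 94), (227, 83), (230, 80), (233, 87), (236, 90), (239, 97), (242, 129), (245, 157), (248, 164), (285, 205), (288, 202), (291, 181), (294, 146), (297, 111), (300, 171), (303, 168), (306, 174), (309, 197), (312, 215), (315, 214), (318, 214), (321, 212), (324, 202), (327, 187), (330, 173), (333, 159), (336, 156), (339, 156), (342, 146), (345, 155), (348, 154), (351, 153), (354, 151), (357, 152)]
```

View pics/w4c.png

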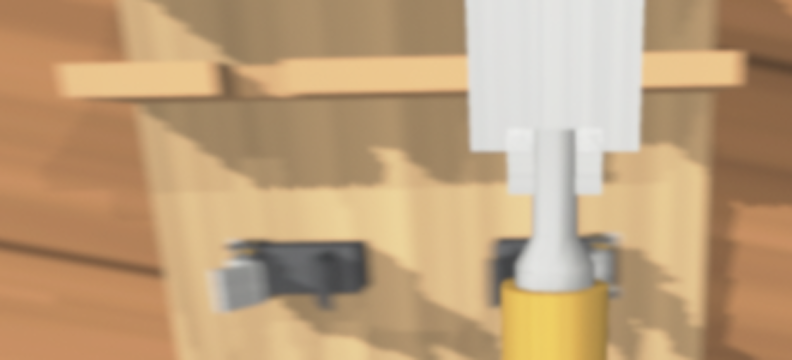

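```bash
cat > edges.py <<'E'
from fit import *
import sys
def edges(m,im,q=[.529,-.143,np.radians(10.4)]):
    g=cv2.cvtColor(im,cv2.COLOR_BGR2GRAY).astype(float); r=[]
    for P,sg in [([-60,108,15],1),([-30,108,15],1),([-60,-108,15],-1),([-20,-108,15],-1),([66,108,57],1),([66,-108,57],-1)]:
        u,v=proj(m,W(q,np.array([P])/1000))[0]
        if not(12<u<628 and 3<v<397): continue
        row=g[int(round(v))-1:int(round(v))+2].mean(0); d=np.gradient(row)*sg
        a=int(round(u)); w=d[a-9:a+10].clip(0); e=(np.arange(a-9,a+10)*w**2).sum()/(w**2).sum()
        r.append((P,round(u,1),round(e-u,1)))
    return r
if __name__=='__main__':
    rel([0.5062,-0.196,0.036],10.4)
    m=camera_model('wrist');im=capture('wrist');pickle.dump((m,im),open(sys.argv[1]+'.pkl','wb'))
    rel([0.5062,-0.196,0.036],10.4)
    for x in edges(m,im): print(x)
E
python3 edges.py w5; python3 look.py w6 chisel 0.159
```

```text
t 10.8 pos [ 0.5074 -0.1996  0.153 ] yaw 10.2 tilt [ 0.15 -0.15] F [ 0.3  0.1 -1.9] open 0.298
shift cm [-0.08 -0.41 11.7 ] turn z -0.2
t 10.85 pos [ 0.5062 -0.1972  0.1527] yaw 10.25 tilt [ 0.01 -0.  ] F [-0.4 -0.4 -1.6] open 0.298
shift cm [ 0.02 -0.11 11.67] turn z -0.15
([-60, 108, 15], np.float64(160.5), np.float64(1.5))
([-30, 108, 15], np.float64(155.9), np.float64(1.0))
([-60, -108, 15], np.float64(375.3), np.float64(-0.4))
([-20, -108, 15], np.float64(377.2), np.float64(-1.1))
([66, 108, 57], np.float64(109.1), np.float64(-1.8))
([66, -108, 57], np.float64(392.2), np.float64(-1.7))
0.92 yaw 10.15 org [ 0.5397 -0.192 ] in rack mm [  1.7 -50.2]
```

Request:
{"method": "send_rows", "body": {
  "moves": [
    [[0,0,-0.2,-0.1,-0.15,0,-1],[0,0,0,0,0,2.5,-1],[0,0,0,0,0,2.5,-1],[0,0,0,0,0,2.5,-1],[0,0,0,0,0,0,-1]]
  ]
}}

```text
time_s: 11.45
position: [0.5024, -0.1915, 0.075]
tcp_rot: [[0.983, 0.186, -0.007], [0.186, -0.983, 0.004], [-0.006, -0.006, -1.0]]
force: [-0.3, -0.4, -1.5]
opening: 0.292
```

Request:
{"method": "send_rows", "body": {
  "moves": [
    [[0,0,0,0,0,0.4,-1],[0,0,0,0,0,0.4,-1],[0,0,0,0,0,0.4,-1],[0,0,0,0,0,0.4,-1],[0,0,0,0,0,0,-1]]
  ]
}}

```text
time_s: 11.95
position: [0.5049, -0.1943, 0.0615]
tcp_rot: [[0.983, 0.184, -0.0], [0.184, -0.983, 0.0], [-0.0, -0.0, -1.0]]
force: [-0.1, 0.1, -2.1]
opening: 0.297
```

```bash
python3 -c "
from h import *
rel([0.5062,-0.196,0.035],10.4)
print(readout.read_state()['moment'])
cv2.imwrite('pics/w7.png',capture('wrist'))"; python3 look.py w8 chisel 0.08
```

```text
t 11.95 pos [ 0.5049 -0.1943  0.0615] yaw 10.61 tilt [-0.01  0.01] F [-0.1  0.1 -2.1] open 0.297
shift cm [0.1  0.2  2.65] turn z 0.21
[-0.02459679  0.03084638  0.0326774 ]
0.66 yaw 10.59 org [ 0.5354 -0.1896] in rack mm [ -2.1 -47. ]
```

Request:
{"method": "send_rows", "body": {
  "moves": [
    [[0,0,0.2,0.15,0.1,0.2,-1],[0,0,0,0,0,0.2,-1],[0,0,0,0,0,0.2,-1],[0,0,0,0,0,0.2,-1],[0,0,0,0,0,0,-1]]
  ]
}}

```text
time_s: 12.6
position: [0.5061, -0.1937, 0.0541]
tcp_rot: [[0.984, 0.181, -0.001], [0.181, -0.984, 0.002], [-0.001, -0.002, -1.0]]
force: [-1.9, 4.5, 5.8]
opening: 0.295
```

Request:
{"method": "send_rows", "body": {
  "moves": [
    [[0,0,0,0,0,0.2,-1],[0,0,0,0,0,0.2,-1],[0,0,0,0,0,0.2,-1],[0,0,0,0,0,0,-1],[0,0,0,0,0,0,-1]]
  ]
}}

```text
time_s: 13.1
position: [0.5061, -0.1933, 0.0496]
tcp_rot: [[0.983, 0.181, -0.001], [0.181, -0.983, 0.002], [-0.001, -0.002, -1.0]]
force: [-3.0, 7.0, 16.5]
opening: 0.291
```

```bash
python3 -c "
from h import *
rel([0.5062,-0.196,0.035],10.4)
print(readout.read_state()['moment'])"; python3 look.py w9 chisel 0.06
```

```text
t 13.1 pos [ 0.5061 -0.1933  0.0496] yaw 10.46 tilt [-0.06  0.11] F [-3.   7.  16.5] open 0.291
shift cm [-0.04  0.27  1.46] turn z 0.06
[1.11229643 0.39945108 0.23015467]
0.62 yaw 11.2 org [ 0.5387 -0.1878] in rack mm [  1.5 -45.8]
```

Request:
{"method": "send_rows", "body": {
  "moves": [
    [[0,0,0,0,0,0.2,-1],[0,0,0,0,0,0.2,-1],[0,0,0,0,0,0.2,-1],[0,0,0,0,0,0,-1],[0,0,0,0,0,0,-1]]
  ]
}}

```text
time_s: 13.7
position: [0.5077, -0.194, 0.0425]
tcp_rot: [[0.984, 0.18, 0.002], [0.18, -0.984, 0.001], [0.002, -0.0, -1.0]]
force: [2.0, 6.0, 5.6]
opening: 0.294
```

```bash
python3 -c "
from h import *
rel([0.5062,-0.196,0.035],10.4)
print(readout.read_state()['moment'])"; python3 look.py w10 chisel 0.055
```

```text
t 13.7 pos [ 0.5077 -0.194   0.0425] yaw 10.39 tilt [0.11 0.04] F [2.  6.  5.6] open 0.294
shift cm [-0.19  0.17  0.75] turn z -0.01
[ 0.91113679 -0.05603377  0.06871129]
0.8 yaw 10.57 org [ 0.5397 -0.1888] in rack mm [  2.3 -47. ]
```

View pics/w10.png

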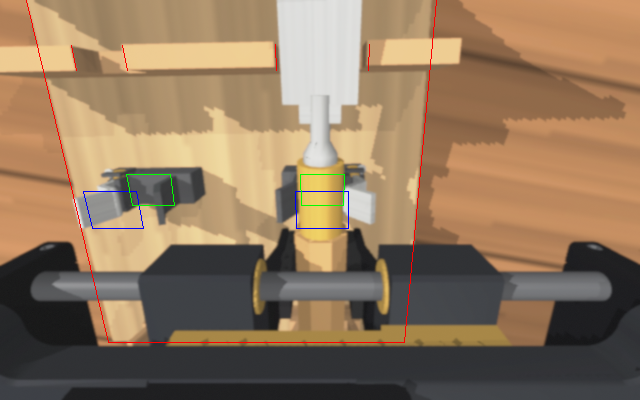

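Request:
{"method": "send_rows", "body": {
  "moves": [
    [[0,0,0,-0.1,0,0.2,-1],[0,0,0,0,0,0.2,-1],[0,0,0,0,0,0.2,-1],[0,0,0,0,0,0,-1],[0,0,0,0,0,0,-1]]
  ]
}}

```text
time_s: 14.3
position: [0.506, -0.1952, 0.0353]
tcp_rot: [[0.984, 0.18, 0.0], [0.18, -0.984, 0.0], [0.0, -0.0, -1.0]]
force: [2.8, 3.2, -0.8]
opening: 0.296
```

```bash
python3 -c "
from h import *
rel([0.5062,-0.196,0.035],10.4)
print(readout.read_state()['moment'])"; python3 look.py w11 chisel 0.048
```

```text
t 14.3 pos [ 0.506  -0.1952  0.0353] yaw 10.39 tilt [0.02 0.01] F [ 2.8  3.2 -0.8] open 0.296
shift cm [0.   0.08 0.03] turn z -0.01
[ 0.52050605 -0.204417    0.00257954]
0.9 yaw 10.58 org [ 0.5379 -0.1899] in rack mm [  0.3 -47.7]
```

Request:
{"method": "send_rows", "body": {
  "moves": [
    [[0,0,0,0,0,0.1,-1],[0,0,0,0,0,0.1,-1],[0,0,0,0,0,0.1,-1],[0,0,0,0,0,0,-1],[0,0,0,0,0,0,-1]]
  ]
}}

```text
time_s: 14.9
position: [0.5059, -0.1957, 0.0338]
tcp_rot: [[0.984, 0.18, 0.001], [0.18, -0.984, -0.001], [0.001, 0.001, -1.0]]
force: [-0.6, 3.0, 10.3]
opening: 0.292
```

```bash
python3 -c "
from h import *
rel([0.5062,-0.196,0.035],10.4)
print(readout.read_state()['moment'])"; python3 look.py w11 chisel 0.045
```

```text
t 14.9 pos [ 0.5059 -0.1957  0.0338] yaw 10.38 tilt [ 0.05 -0.05] F [-0.6  3.  10.3] open 0.292
shift cm [ 0.03  0.04 -0.12] turn z -0.02
[ 0.47258796  0.18378757 -0.08812041]
0.77 yaw 10.29 org [ 0.5381 -0.1903] in rack mm [  0.4 -48.2]
```

Request:
{"method": "send_rows", "body": {
  "moves": [
    [[0,0,0,0,0,-0.1,0],[0,0,0,0,0,0,0],[0,0,0,0,0,0,0],[0,0,0,0,0,0,0],[0,0,0,0,0,-0.5,0]]
  ]
}}

```text
time_s: 15.5
position: [0.5051, -0.195, 0.038]
tcp_rot: [[0.984, 0.181, -0.002], [0.181, -0.984, 0.001], [-0.001, -0.001, -1.0]]
force: [0.2, -0.2, -1.1]
opening: 0.492
```

Request:
{"method": "send_rows", "body": {
  "moves": [
    [[0,0,0,0,0,-1.5,0],[0,0,0,0,0,-1.5,-1],[0,0,0,0.8,0,-1.3,-1],[0,0,0,0,0,0,-1],[0,0,0,0,0,0,-1]]
  ]
}}

```text
time_s: 16.0
position: [0.5135, -0.1938, 0.0816]
tcp_rot: [[0.983, 0.181, 0.0], [0.181, -0.983, -0.0], [0.0, 0.0, -1.0]]
force: [0.2, 1.0, -0.1]
opening: 0.22
```

Request:
{"method": "send_rows", "body": {
  "moves": [
    [[0,0,0,0,0,0,-1],[0,0,0,0,0,0,-1],[0,0,0,0,0,0,-1],[0,0,0,0,0,0,-1],[0,0,0,0,0,0,-1]]
  ]
}}

```text
time_s: 16.5
position: [0.5134, -0.1937, 0.0813]
tcp_rot: [[0.984, 0.181, -0.0], [0.181, -0.984, 0.0], [-0.0, -0.0, -1.0]]
force: [-0.7, 0.6, -0.3]
opening: 0.01
```

```bash
python3 -c "
from h import *
rel([0.5141,-0.1946,0.058],10.4)
"; python3 look.py w12 chisel 0.045
```

```text
t 16.5 pos [ 0.5134 -0.1937  0.0813] yaw 10.41 tilt [-0.03  0.02] F [-0.7  0.6 -0.3] open 0.01
shift cm [0.05 0.1  2.33] turn z 0.01
0.65 yaw 10.13 org [ 0.5397 -0.1902] in rack mm [  2.  -48.3]
```

Request:
{"method": "send_rows", "body": {
  "moves": [
    [[0,0,0,0,0,1.0,-1],[0,0,0,0,0,0.8,-1],[0,0,0,0,0,0.4,-1],[0,0,0,0,0,0,-1],[0,0,0,0,0,0,-1]]
  ]
}}

```text
time_s: 17.1
position: [0.5134, -0.1937, 0.0591]
tcp_rot: [[0.984, 0.181, -0.001], [0.181, -0.984, 0.0], [-0.0, -0.0, -1.0]]
force: [0.1, -0.2, -0.0]
opening: 0.003
```

Request:
{"method": "send_rows", "body": {
  "moves": [
    [[0,0,0,0,0,0.1,-1],[0,0,0,0,0,0.1,-1],[0,0,0,0,0,0.1,-1],[0,0,0,0,0,0,-1],[0,0,0,0,0,0,-1]]
  ]
}}

```text
time_s: 17.6
position: [0.5137, -0.194, 0.0582]
tcp_rot: [[0.983, 0.181, 0.001], [0.181, -0.983, -0.001], [0.001, 0.001, -1.0]]
force: [-2.9, 0.5, 12.5]
opening: 0.006
```

Request:
{"method": "send_rows", "body": {
  "moves": [
    [[0,0,0,0,0,-2,-1],[0,0,6.4,0,0,-3.5,0],[0,0,6.3,0,0,-3.5,0.3],[0,0,0,-0.6,-4,-1,0.3],[0,0,0,-0.6,-4,0,0.3]]
  ]
}}

```text
time_s: 18.1
position: [0.5066, -0.1142, 0.1589]
tcp_rot: [[0.999, -0.043, 0.006], [-0.043, -0.999, -0.003], [0.006, 0.002, -1.0]]
force: [0.1, 0.7, -0.1]
opening: 0.287
```

Request:
{"method": "send_rows", "body": {
  "moves": [
    [[0,0,0,-0.6,-4.2,0,0.3],[0,0,0,-0.6,-4.2,0,0.3],[0,0,0,-0.6,-4.2,0,0.3],[0,0,0,-0.6,-4.2,0,0.3],[0,0,0,-0.6,-4.2,0,0.3]]
  ]
}}

```text
time_s: 18.6
position: [0.4828, 0.0993, 0.1567]
tcp_rot: [[0.999, -0.04, 0.0], [-0.04, -0.999, 0.0], [0.0, -0.0, -1.0]]
force: [0.5, 0.0, 0.5]
opening: 0.638
```

Request:
{"method": "send_rows", "body": {
  "moves": [
    [[0,0,0,-0.6,-4.2,0,0.3],[0,0,0,-0.6,-4.2,1,0.3],[0,0,0,-0.6,-4.2,2,0.3],[0,0,0,-0.3,-4.3,3,0.3],[0,0,0,0,0,2,0.3]]
  ]
}}

```text
time_s: 19.1
position: [0.4685, 0.2698, 0.0769]
tcp_rot: [[0.999, -0.034, 0.002], [-0.035, -0.999, 0.002], [0.002, -0.002, -1.0]]
force: [0.2, -0.2, 0.4]
opening: 0.649
```

```bash
python3 - <<'E'
from h import *
capture('wrist');rel([0.4695,0.267,0.003],-2.3)
m=camera_model('wrist');im=capture('wrist')
k=regions_of('wrist','gouge')
v,u=np.nonzero(k[0]['mask']); P=unproj(m,np.c_[u,v],0.013)[:,:2]; c=P.mean(0)
vt=np.linalg.svd(P-c,full_matrices=False)[2][0]; vt*=np.sign(vt[0]); b=((P-c)@vt).max()
o=c+(b-.086)*vt
print(k[0]['p'],'yaw',np.degrees(np.arctan2(vt[1],vt[0])),'org',o,'grasp',o-.032*vt)
for t in('chisel','rack'): print(t,[(round(r['p'],2),np.round(r['location'],3).tolist()) for r in spot_in('wrist',t)[:1]])
rel([0.4695,0.267,0.003],-2.3)
E
```

```text
t 19.15 pos [0.4664 0.2672 0.0741] yaw -2.04 tilt [-0.29 -0.08] F [-0.2 -0.5 -1.2] open 0.654
shift cm [ 0.35 -0.01  7.11] turn z 0.26
0.69 yaw -2.8033871137226862 org [0.50424253 0.26527485] grasp [0.47228082 0.26683993]
chisel []
rack []
t 19.35 pos [0.4695 0.2649 0.0786] yaw -2.33 tilt [0.04 0.01] F [-0.4 -0.1  0.8] open 0.65
shift cm [-0.01 -0.21  7.56] turn z -0.03
```

Request:
{"method": "send_rows", "body": {
  "moves": [
    [[0,0,0.2,0.1,-0.2,2.5,0.3],[0,0,0,0,0,3,0.3],[0,0,0,0,0,2,0.3],[0,0,0,0,0,0,0.3],[0,0,0,0,0,0,0.3]]
  ]
}}

```text
time_s: 19.85
position: [0.4712, 0.2667, 0.0041]
tcp_rot: [[0.999, -0.045, 0.001], [-0.045, -0.999, 0.0], [0.001, -0.001, -1.0]]
force: [-0.3, -0.0, 0.6]
opening: 0.649
```

```bash
python3 - <<'E'
from h import *
rel([0.4705,0.267,0.003],-2.5)
E
```

```text
t 19.85 pos [0.4712 0.2667 0.0041] yaw -2.57 tilt [0.08 0.03] F [-0.3 -0.   0.6] open 0.649
shift cm [-0.07 -0.02  0.11] turn z -0.07
```

Request:
{"method": "send_rows", "body": {
  "moves": [
    [[0,0,0,0,0,0.1,-1],[0,0,0,0,0,0,-1],[0,0,0,0,0,0,-1],[0,0,0,0,0,0,-1],[0,0,0,0,0,0,-1]]
  ]
}}

```text
time_s: 20.35
position: [0.4703, 0.2674, 0.0024]
tcp_rot: [[0.999, -0.043, 0.001], [-0.043, -0.999, 0.0], [0.001, -0.0, -1.0]]
force: [-0.7, -0.7, 2.9]
opening: 0.292
```

Request:
{"method": "send_rows", "body": {
  "moves": [
    [[0,0,0,0,0,0,-1],[0,0,0,0,0,0,-1],[0,0,0,0,0,0,-1],[0,0,0,0,0,0,-1],[0,0,0,0,0,0,-1]]
  ]
}}

```text
time_s: 20.85
position: [0.4703, 0.2674, 0.0023]
tcp_rot: [[0.999, -0.043, 0.001], [-0.043, -0.999, 0.0], [0.001, -0.0, -1.0]]
force: [-0.8, 0.1, 5.9]
opening: 0.295
```

Request:
{"method": "send_rows", "body": {
  "moves": [
    [[0,0,0,0,0,-1,-1],[0,0,0,0,0,-3,-1],[0,0,-4.3,0,0,-4,-1],[0,0,-4.3,0,0,-4,-1],[0,0,-4.3,0,0,-3,-1]]
  ]
}}

```text
time_s: 21.35
position: [0.4702, 0.2673, 0.1542]
tcp_rot: [[0.983, 0.184, 0.001], [0.184, -0.983, 0.0], [0.001, -0.0, -1.0]]
force: [0.6, 0.4, -1.7]
opening: 0.294
```

Request:
{"method": "send_rows", "body": {
  "moves": [
    [[0,0,0,-0.5,3.5,0,-1],[0,0,0,-0.5,3.5,0,-1],[0,0,0,-0.5,3.5,0,-1],[0,0,0,-0.5,3.5,0,-1],[0,0,0,-0.5,3.5,0,-1]]
  ]
}}

```text
time_s: 21.85
position: [0.4764, 0.0893, 0.152]
tcp_rot: [[0.983, 0.181, -0.001], [0.181, -0.983, -0.0], [-0.001, -0.0, -1.0]]
force: [0.7, -0.1, -1.9]
opening: 0.294
```

Request:
{"method": "send_rows", "body": {
  "moves": [
    [[0,0,0,-0.5,4,0,-1],[0,0,0,-0.5,4,0,-1],[0,0,0,-0.5,4,0,-1],[0,0,0,-0.5,4,0,-1],[0,0,0,-0.3,3,0,-1]]
  ]
}}

```text
time_s: 22.35
position: [0.4884, -0.1027, 0.152]
tcp_rot: [[0.984, 0.179, -0.0], [0.179, -0.984, -0.0], [-0.0, 0.0, -1.0]]
force: [1.0, 0.6, -1.4]
opening: 0.293
```

```bash
python3 -c "
from h import *
for i in range(4): capture('wrist')
rel([0.4898,-0.1014,0.035],10.4)"; python3 look.py w13 gouge 0.160; python3 -c "
from h import *
rel([0.4898,-0.1014,0.035],10.4)
from edges import *
m,im=pickle.load(open('w13.pkl','rb'))
for x in edges(m,im): print(x)"
```

```text
t 22.55 pos [ 0.4881 -0.1007  0.1518] yaw 10.3 tilt [-0.08  0.05] F [-0.3  0.3 -0.8] open 0.295
shift cm [ 0.17  0.11 11.68] turn z -0.1
0.72 yaw 10.06 org [ 0.5212 -0.0958] in rack mm [ 0.9 47.8]
t 22.65 pos [ 0.4879 -0.0993  0.1517] yaw 10.44 tilt [-0.1   0.06] F [ 0.9  0.4 -1.2] open 0.293
shift cm [ 0.17  0.26 11.67] turn z 0.04
([-60, 108, 15], np.float64(261.0), np.float64(1.5))
([-30, 108, 15], np.float64(259.3), np.float64(1.2))
([-60, -108, 15], np.float64(477.0), np.float64(-0.4))
([-20, -108, 15], np.float64(482.9), np.float64(-1.1))
([66, 108, 57], np.float64(241.4), np.float64(-1.6))
([66, -108, 57], np.float64(526.8), np.float64(-1.6))
```

Request:
{"method": "send_rows", "body": {
  "moves": [
    [[0,0,0,0,0.1,1.5,-1],[0,0,0,0,0,2.5,-1],[0,0,0,0,0,2.5,-1],[0,0,0,0,0,1,-1],[0,0,0,0,0,0,-1]]
  ]
}}

```text
time_s: 23.15
position: [0.4879, -0.0999, 0.0759]
tcp_rot: [[0.983, 0.182, -0.003], [0.182, -0.983, 0.002], [-0.003, -0.002, -1.0]]
force: [0.4, -0.4, -1.4]
opening: 0.294
```

Request:
{"method": "send_rows", "body": {
  "moves": [
    [[0,0,0,0,0,0.4,-1],[0,0,0,0,0,0.4,-1],[0,0,0,0,0,0.4,-1],[0,0,0,0,0,0.1,-1],[0,0,0,0,0,0,-1]]
  ]
}}

```text
time_s: 23.65
position: [0.4891, -0.1014, 0.0641]
tcp_rot: [[0.984, 0.181, 0.0], [0.181, -0.984, -0.0], [0.0, 0.0, -1.0]]
force: [0.5, -0.1, -1.6]
opening: 0.291
```

```bash
python3 look.py w14 gouge 0.075;  python3 -c "
from h import *
rel([0.4890,-0.1016,0.035],10.4)"
```

```text
0.89 yaw 10.13 org [ 0.5214 -0.0965] in rack mm [ 1.  47.1]
t 23.75 pos [ 0.4891 -0.1015  0.0642] yaw 10.4 tilt [ 0.02 -0.01] F [ 0.5  0.2 -1.9] open 0.294
shift cm [-0.01  0.01  2.92] turn z 0.0
```

Request:
{"method": "send_rows", "body": {
  "moves": [
    [[0,0,0,0,0,0.3,-1],[0,0,0,0,0,0.3,-1],[0,0,0,0,0,0.3,-1],[0,0,0,0,0,0.3,-1],[0,0,0,0,0,0.3,-1]]
  ]
}}

```text
time_s: 24.25
position: [0.491, -0.1036, 0.05]
tcp_rot: [[0.983, 0.181, 0.005], [0.181, -0.983, -0.004], [0.004, 0.005, -1.0]]
force: [-1.1, -7.7, 8.7]
opening: 0.296
```

Request:
{"method": "send_rows", "body": {
  "moves": [
    [[0,0,0,0,0,0.2,-1],[0,0,0,0,0,0.2,-1],[0,0,0,0,0,0.2,-1],[0,0,0,0,0,0,-1],[0,0,0,0,0,0,-1]]
  ]
}}

```text
time_s: 24.75
position: [0.4923, -0.1032, 0.0441]
tcp_rot: [[0.984, 0.181, 0.007], [0.181, -0.984, -0.003], [0.006, 0.005, -1.0]]
force: [2.9, -3.7, 6.2]
opening: 0.295
```

```bash
python3 look.py w15 gouge 0.055;  python3 -c "
from h import *
rel([0.4890,-0.1016,0.035],10.4)"
```

```text
0.82 yaw 10.08 org [ 0.5248 -0.0983] in rack mm [ 4.  44.7]
t 24.85 pos [ 0.4922 -0.1032  0.0441] yaw 10.42 tilt [ 0.39 -0.19] F [ 2.7 -2.2  5.3] open 0.296
shift cm [-0.3  -0.22  0.91] turn z 0.02
```

Request:
{"method": "send_rows", "body": {
  "moves": [
    [[0,0,0,-0.1,0,0.2,-1],[0,0,0,-0.1,0,0.2,-1],[0,0,0,0,0,0.2,-1],[0,0,0,0,0,0.2,-1],[0,0,0,0,0,0,-1]]
  ]
}}

```text
time_s: 25.35
position: [0.4909, -0.102, 0.0364]
tcp_rot: [[0.984, 0.18, 0.008], [0.18, -0.984, -0.002], [0.008, 0.003, -1.0]]
force: [5.9, 4.6, 7.0]
opening: 0.295
```

Request:
{"method": "send_rows", "body": {
  "moves": [
    [[0,0,0,0,0,0.1,-1],[0,0,0,0,0,0.1,-1],[0,0,0,0,0,0.1,-1],[0,0,0,0,0,0,-1],[0,0,0,0,0,0,-1]]
  ]
}}

```text
time_s: 25.85
position: [0.4895, -0.102, 0.0328]
tcp_rot: [[0.984, 0.18, 0.005], [0.18, -0.984, -0.001], [0.005, 0.002, -1.0]]
force: [4.5, 2.9, 6.0]
opening: 0.294
```

```bash
python3 look.py w16 gouge 0.045;  python3 -c "
from h import *
rel([0.4890,-0.1016,0.035],10.4)"
```

```text
0.66 yaw 10.92 org [ 0.5217 -0.0971] in rack mm [ 1.1 46.5]
t 25.95 pos [ 0.4895 -0.102   0.0328] yaw 10.39 tilt [ 0.29 -0.07] F [5.4 3.  6. ] open 0.296
shift cm [-0.04 -0.05 -0.22] turn z -0.01
```

Request:
{"method": "send_rows", "body": {
  "moves": [
    [[0,0,0,0,0,-0.1,0],[0,0,0,0,0,0,0],[0,0,0,0,0,0,0],[0,0,0,0,0,0,0],[0,0,0,0,0,-0.5,0]]
  ]
}}

```text
time_s: 26.45
position: [0.4862, -0.1014, 0.0374]
tcp_rot: [[0.984, 0.18, -0.002], [0.18, -0.984, 0.001], [-0.002, -0.001, -1.0]]
force: [-0.3, -0.2, -0.1]
opening: 0.496
```

Request:
{"method": "send_rows", "body": {
  "moves": [
    [[0,0,0,0,0,-1.5,0],[0,0,0,0,0,-1.5,-1],[0,0,0,0.8,0,-1.4,-1],[0,0,0,0,0,0,-1],[0,0,0,0,0,0,-1]]
  ]
}}

```text
time_s: 26.95
position: [0.4948, -0.1003, 0.0821]
tcp_rot: [[0.983, 0.181, 0.0], [0.181, -0.983, -0.0], [0.0, 0.0, -1.0]]
force: [0.5, 0.7, -1.2]
opening: 0.221
```

Request:
{"method": "send_rows", "body": {
  "moves": [
    [[0,0,0,0,0,0,-1],[0,0,0,0,0,0,-1],[0,0,0,0,0,0,-1],[0,0,0,0,0,0,-1],[0,0,0,0,0,0,-1]]
  ]
}}

```text
time_s: 27.45
position: [0.4947, -0.1003, 0.0817]
tcp_rot: [[0.984, 0.181, -0.001], [0.181, -0.984, 0.0], [-0.0, -0.0, -1.0]]
force: [-0.6, -0.4, -0.4]
opening: 0.002
```

```bash
python3 look.py w17 gouge 0.045;  python3 -c "
from h import *
rel([0.4967,-0.1001,0.059],10.4)"
```

```text
0.58 yaw 10.87 org [ 0.5231 -0.0967] in rack mm [ 2.5 46.6]
t 27.55 pos [ 0.4949 -0.1003  0.0819] yaw 10.41 tilt [-0.01  0.01] F [ 0.2 -0.7  0. ] open 0.005
shift cm [0.18 0.01 2.29] turn z 0.01
```

Request:
{"method": "send_rows", "body": {
  "moves": [
    [[0,0,0,0.2,0,1.0,-1],[0,0,0,0,0,0.8,-1],[0,0,0,0,0,0.3,-1],[0,0,0,0,0,0,-1],[0,0,0,0,0,0,-1]]
  ]
}}

```text
time_s: 28.05
position: [0.4968, -0.0999, 0.0607]
tcp_rot: [[0.984, 0.181, -0.001], [0.181, -0.984, 0.0], [-0.0, -0.0, -1.0]]
force: [-0.3, -0.6, 0.5]
opening: 0.008
```

Request:
{"method": "send_rows", "body": {
  "moves": [
    [[0,0,0,0,0,0.1,-1],[0,0,0,0,0,0.1,-1],[0,0,0,0,0,0.1,-1],[0,0,0,0,0,0,-1],[0,0,0,0,0,0,-1]]
  ]
}}

```text
time_s: 28.55
position: [0.4971, -0.1, 0.0584]
tcp_rot: [[0.984, 0.181, 0.001], [0.181, -0.984, -0.0], [0.0, 0.0, -1.0]]
force: [-0.2, -0.8, 3.6]
opening: 0.009
```

Request:
{"method": "send_rows", "body": {
  "moves": [
    [[0,0,0,0,0,0.1,-1],[0,0,0,0,0,0.05,-1],[0,0,0,0,0,0,-1],[0,0,0,0,0,0,-1],[0,0,0,0,0,0,-1]]
  ]
}}

```text
time_s: 29.05
position: [0.4971, -0.1001, 0.0582]
tcp_rot: [[0.984, 0.181, 0.001], [0.181, -0.984, -0.001], [0.001, 0.001, -1.0]]
force: [-3.1, 0.0, 16.0]
opening: 0.006
```

Request:
{"method": "send_rows", "body": {
  "moves": [
    [[0,0,0,0,0,-2,-1],[0,0,0,0,0,-4,-1],[0,0,0,1,2.4,-4,-1],[0,0,0,1,2.4,-2,-1],[0,0,0,0,0,0,-1]]
  ]
}}

```text
time_s: 29.55
position: [0.5301, -0.1475, 0.1803]
tcp_rot: [[0.984, 0.179, 0.011], [0.179, -0.984, -0.006], [0.01, 0.008, -1.0]]
force: [1.0, -0.1, 0.1]
opening: 0.002
```

```bash
python3 - <<'E'
from h import *
import pickle
for i in range(3): capture('wrist')
rel([0.4967,-0.1001,0.059],10.4)
m=camera_model('wrist');im=capture('wrist');pickle.dump((m,im),open('w18.pkl','wb'))
q=[.529,-.143,np.radians(10.4)];Q=np.array([[np.cos(q[2]),np.sin(q[2])],[-np.sin(q[2]),np.cos(q[2])]])
for t in('chisel','gouge'):
    k=regions_of('wrist',t)
    if not k: print(t,'none');continue
    v,u=np.nonzero(k[0]['mask']); P=unproj(m,np.c_[u,v],0.045)[:,:2]; c=P.mean(0)
    vt=np.linalg.svd(P-c,full_matrices=False)[2][0]; vt*=np.sign(vt[0]); b=((P-c)@vt).max(); o=c+(b-.086)*vt
    print(t,round(k[0]['p'],2),'yaw',np.degrees(np.arctan2(vt[1],vt[0])).round(2),'in rack mm',(Q@(o-q[:2])*1000).round(1))
for t in('guard_edge','guard_hinge'): print(t,[(round(r['p'],2),np.round(r['location'],3).tolist(),(Q@(r['location'][:2]-np.array(q[:2]))*1000).round(0)) for r in spot_in('wrist',t)[:2]])
big=cv2.resize(im[0:250,150:490],None,fx=2.3,fy=2.3,interpolation=cv2.INTER_CUBIC);cv2.imwrite('pics/w18c.png',big)
E
```

```text
t 29.7 pos [ 0.5236 -0.1425  0.1753] yaw 10.4 tilt [-0.18  0.11] F [-0.7  0.4  0.2] open 0.001
shift cm [-1.85 -4.63 11.65] turn z -0.0
chisel 0.66 yaw 10.37 in rack mm [  0.7 -48.2]
gouge 0.72 yaw 11.08 in rack mm [ 2.5 47.1]
guard_edge [(0.49, [0.6, -0.125, 0.015], array([73.,  5.])), (0.24, [0.527, -0.095, 0.049], array([ 7., 48.]))]
guard_hinge [(0.89, [0.652, -0.119, 0.097], array([125.,   2.]))]
```

View pics/w18c.png

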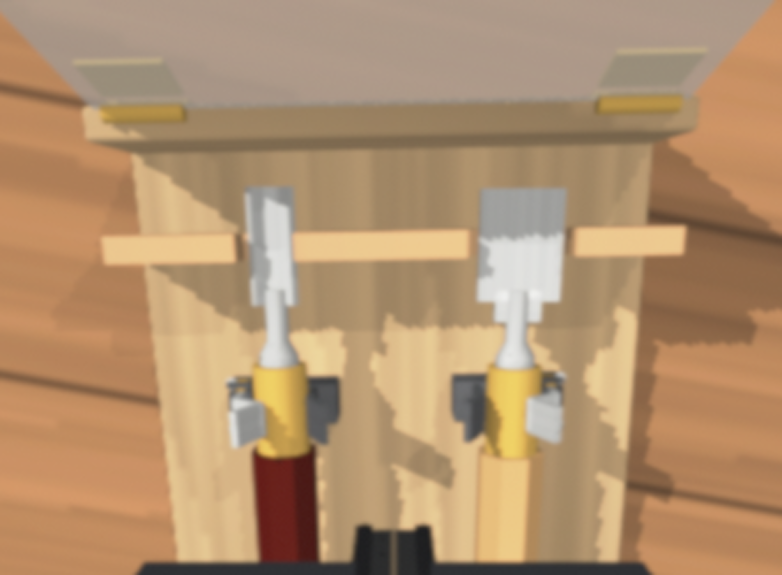

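Request:
{"method": "send_rows", "body": {
  "moves": [
    [[0,0,0,2.5,0,-2,-1],[0,0,0,4,0,-1,-1],[0,0,0,4,0,0,-1],[0,0,0,4,0,0,-1],[0,0,0,3,0,0,-1]]
  ]
}}

```text
time_s: 30.45
position: [0.6992, -0.1108, 0.2057]
tcp_rot: [[0.983, 0.182, 0.0], [0.182, -0.983, 0.0], [0.0, -0.0, -1.0]]
force: [-0.1, 0.1, 0.2]
opening: 0.004
```

Request:
{"method": "send_rows", "body": {
  "moves": [
    [[0,0,0,0,0,0,-1],[0,0,0,0,0,3,-1],[0,0,0,0,0,3,-1],[0,0,0,0,0,3,-1],[0,0,0,0,0,0,-1]]
  ]
}}

```text
time_s: 30.95
position: [0.6922, -0.1105, 0.1108]
tcp_rot: [[0.983, 0.181, -0.013], [0.181, -0.984, 0.004], [-0.012, -0.006, -1.0]]
force: [-0.9, 0.3, -0.3]
opening: 0.005
```

```bash
cat > rk.py <<'E'
from h import *
q=[.529,-.143,np.radians(10.4)];Q=np.array([[np.cos(q[2]),np.sin(q[2])],[-np.sin(q[2]),np.cos(q[2])]])
def rk():
    s=readout.read_state();p=np.array(s['position']);print('t',round(s['time_s'],2),'rack mm',(Q@(p[:2]-q[:2])*1000).round(1),'z',(p[2]*1000).round(1),'F rack',(Q@np.array(s['force'])[:2]).round(1),round(s['force'][2],1))
rk()
E
python3 rk.py
```

```text
t 30.95 rack mm [166.3   2.5] z 110.8 F rack [-0.8  0.5] -0.3
```

Request:
{"method": "send_rows", "body": {
  "moves": [
    [[0,0,0,-0.8,0,0,-1],[0,0,0,-1,0,0,-1],[0,0,0,-1,0,0,-1],[0,0,0,-1,0,0,-1],[0,0,0,-0.8,0,0,-1]]
  ]
}}

```text
time_s: 31.45
position: [0.6519, -0.1208, 0.1181]
tcp_rot: [[0.984, 0.18, 0.003], [0.18, -0.984, -0.001], [0.002, 0.002, -1.0]]
force: [2.0, -0.6, 1.6]
opening: 0.006
```

```bash
python3 rk.py
```

```text
t 31.45 rack mm [124.9  -0.4] z 118.1 F rack [ 1.9 -1. ] 1.6
```

Request:
{"method": "send_rows", "body": {
  "moves": [
    [[0,0,0,-0.8,0,0.2,-1],[0,0,0,-0.8,0,0.3,-1],[0,0,0,-0.7,0,0.3,-1],[0,0,0,-0.7,0,0.4,-1],[0,0,0,-0.6,0,0.5,-1]]
  ]
}}

```text
time_s: 31.95
position: [0.616, -0.127, 0.099]
tcp_rot: [[0.984, 0.181, -0.001], [0.181, -0.984, -0.0], [-0.001, 0.0, -1.0]]
force: [1.8, -1.3, 0.8]
opening: 0.005
```

```bash
python3 rk.py
```

```text
t 31.95 rack mm [88.4  0. ] z 99.0 F rack [ 1.5 -1.6] 0.8
```

Request:
{"method": "send_rows", "body": {
  "moves": [
    [[0,0,0,-0.5,0,0.6,-1],[0,0,0,-0.5,0,0.7,-1],[0,0,0,-0.4,0,0.7,-1],[0,0,0,-0.2,0,0.5,-1],[0,0,0,0,0,0.3,-1]]
  ]
}}

```text
time_s: 32.45
position: [0.5997, -0.1292, 0.0704]
tcp_rot: [[0.984, 0.181, -0.003], [0.181, -0.984, 0.001], [-0.003, -0.002, -1.0]]
force: [-0.5, 0.9, 1.3]
opening: 0.002
```

Request:
{"method": "send_rows", "body": {
  "moves": [
    [[0,0,0,0,0,0.1,-1],[0,0,0,0,0,0.1,-1],[0,0,0,0,0,0,-1],[0,0,0,0,0,0,-1],[0,0,0,0,0,0,-1]]
  ]
}}

```text
time_s: 32.95
position: [0.6013, -0.1296, 0.0696]
tcp_rot: [[0.984, 0.181, 0.001], [0.181, -0.984, -0.0], [0.001, 0.0, -1.0]]
force: [-0.4, 0.1, 0.2]
opening: 0.007
```

```bash
python3 rk.py
```

```text
t 32.95 rack mm [73.6  0.1] z 69.6 F rack [-0.4  0.2] 0.2
```

Request:
{"method": "send_rows", "body": {
  "moves": [
    [[0,0,0,0,0,0.1,-1],[0,0,0,0,0,0.1,-1],[0,0,0,0,0,0,-1],[0,0,0,0,0,0,-1],[0,0,0,0,0,0,-1]]
  ]
}}

```text
time_s: 33.45
position: [0.6014, -0.1297, 0.0693]
tcp_rot: [[0.984, 0.181, 0.001], [0.181, -0.984, -0.0], [0.001, 0.001, -1.0]]
force: [-2.3, 0.6, 10.6]
opening: 0.009
```

```bash
python3 rk.py
```

```text
t 33.45 rack mm [73.6  0. ] z 69.3 F rack [-2.2  1. ] 10.6
```

Request:
{"method": "send_rows", "body": {
  "moves": [
    [[0,0,0,0,0,-1,-1],[0,0,0,0,0,-3,-1],[0,0,0,-1,0,-4,-1],[0,0,0,-2,0,-4,-1],[0,0,0,-3,0,-2,-1]]
  ]
}}

```text
time_s: 33.95
position: [0.5445, -0.1415, 0.2113]
tcp_rot: [[0.983, 0.182, 0.008], [0.182, -0.983, -0.003], [0.007, 0.005, -1.0]]
force: [-1.1, -0.4, 0.7]
opening: 0.004
```

Request:
{"method": "send_rows", "body": {
  "moves": [
    [[0,0,0,-1,0,0,-1],[0,0,0,0,0,0,-1],[0,0,0,0,0,0,-1],[0,0,0,0,0,0,-1],[0,0,0,0,0,0,-1]]
  ]
}}

```text
time_s: 34.45
position: [0.5325, -0.142, 0.2062]
tcp_rot: [[0.983, 0.181, -0.001], [0.181, -0.983, 0.001], [-0.001, -0.001, -1.0]]
force: [-0.2, -0.2, -0.8]
opening: 0.005
```

```bash
python3 - <<'E'
from rk import *
m=camera_model('wrist');im=capture('wrist')
for t in('chisel','gouge'):
    k=regions_of('wrist',t)
    if not k: print(t,'none');continue
    v,u=np.nonzero(k[0]['mask']); P=unproj(m,np.c_[u,v],0.045)[:,:2]; c=P.mean(0)
    vt=np.linalg.svd(P-c,full_matrices=False)[2][0]; vt*=np.sign(vt[0])
    print(t,round(k[0]['p'],2),'yaw',np.degrees(np.arctan2(vt[1],vt[0])).round(2),'y at c',(Q@(c-q[:2])*1000).round(1))
for t in('guard_edge',): print(t,[(round(r['p'],2),(Q@(r['location'][:2]-np.array(q[:2]))*1000).round(0),r['location'][2]) for r in spot_in('wrist',t)[:2]])
from fit import W
p=proj(m,W(q,np.array([[39,102,73],[39,-102,73],[112,-102,69],[112,102,69],[39,102,73]])/1000)).round().astype(int)
cv2.polylines(im,[p],False,(0,0,255),1)
capture('top')
for t in('stone','bowl','mallet'): print(t,[(round(r['p'],2),np.round(r['location'],3)) for r in spot_in('top',t)[:1]])
cv2.imwrite('pics/end.png',im)
E
```

```text
t 34.45 rack mm [3.7 0.3] z 206.2 F rack [-0.3 -0.2] -0.8
chisel 0.8 yaw 11.2 y at c [-23.1 -48.1]
gouge 0.96 yaw 10.24 y at c [-23.1  46.8]
guard_edge [(0.84, array([81.,  1.]), 0.0676)]
stone [(0.77, array([0.746, 0.061, 0.026]))]
bowl [(0.64, array([0.675, 0.408, 0.021]))]
mallet [(0.82, array([ 0.429, -0.465,  0.117]))]
```

View pics/end.png

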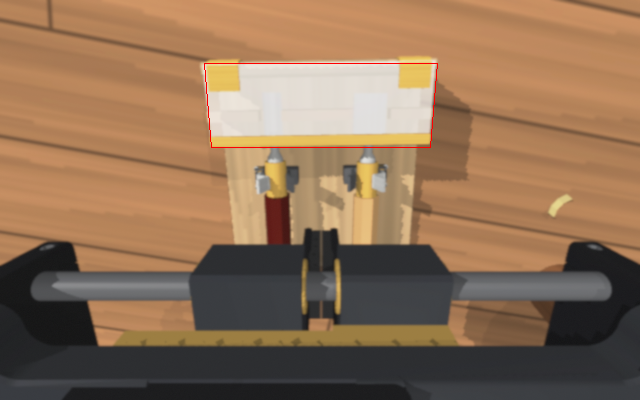

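The picture shows the guard lying level on the predicted shut outline (brass strip at row 141). Both ferrules are in their forks with the jaws folded over them, at (277,180) and (367,178). Handing in.

```bash
python3 -c "
from rig import *
print(bot.hand_in(), readout.read_state()['time_s'])"
```

```text
the job is handed in; nothing more can be done
the job is handed in; nothing more can be done
```

Both tools are in their own bays, chisel in the wide slot and gouge in the narrow one, and the edge guard is shut. I handed the job in just after 34.5 s. `hand_in` reports no verdict, so the checks below are my own.

- **Placing:** I gripped each tool by the handle just behind the ferrule and pressed it down past the spring jaw. The force peaked at about 16 N for the chisel; the highest gouge reading was about 9 N. After letting go, I pressed each handle again with closed fingers. Both stopped firmly at 58.2 mm, where the handle top should be when home is 58 mm.
- **Tool positions:** With the guard still open, the camera put the chisel within about 1 mm of its bay point and the gouge within about 3 mm (the limit is 9 mm). In the last picture both axes were within 1° of the rack's, and the jaws looked folded over the ferrules. The jaw angles themselves could not be read.
- **Guard:** It came down onto its stop at 69.3 mm with 10.6 N, against 69 mm expected, and in the last picture it lies on the predicted shut outline.
- **Stone, bowl and mallet:** The stone and bowl were found within about 2 mm of where they started. The mallet was missed in the first top view. Its final position is about 15 mm from the side camera's first sighting. That gap is probably just the two viewpoints, as the arm never went near it.

**Slips on the way:**
- **First chisel grasp:** I lifted before the fingers had closed and had to repeat it; nothing moved.
- **Gouge:** It shifted a few millimetres lengthwise while passing the jaw, and I corrected that before the final press.

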